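Set an eccentric guide roller with a gauge

ROBOT

A 6-joint arm with a two-finger parallel gripper is mounted at the origin on a cart in front of the work surface, level with it; the furniture and walls round the work are solid. World frame = base frame: x ahead of the robot, y to its left, z up, the work surface at z = 0. Lengths are in mm, angles in rad, forces in N, time in s.
With the tool pointing down it reaches from about 275 to 750 mm from the base axis. Payload 10.2 kg.
Tool frame: the origin (TCP) lies between the finger pads; the fingertips stand 11 mm ahead of it and the grasp point (between the pads) lies 8 mm behind it; z points along the fingers, y is the line along which they close (so a half turn about z gives the same grasp; the last joint's range is limited). The gripper opens to 85 mm and grips with 20 to 120 N. Pads are 22 mm wide; open, the fingers measure 114 mm over their backs; the gripper's body (76 mm by 85 mm) begins 54 mm behind the grasp point. The pads swing forward as they close: fully open they stand 13 mm farther back than shut.
Start: joints at [0.986, 0.313, 1.498, -0, 1.331, -0.223], TCP at [185.841, 491.014, 242.294] pointing down, gripper open.
Joint ranges: [-2.94, 2.94], [-0.97, 2.17], [0.19, 2.56], [-1.23, 4.37], [0.02, 3.11], [-2.88, 2.88]. Speed limits (rad/s): [2.39, 2.39, 3.01, 3.14, 3.14, 3.14].

INTERFACE

Orientations are given as a unit quaternion [w, x, y, z].
In Python, from rig import sense, eyes, finish_job gives the robot as it stands.
- The arm moves only by the shell command python3 -m jog 'ROWS' [FORCE]. ROWS is JSON, a list of rows, each a list of 7 numbers: the shift along the tool's x, y, z in m, then the turn, a rotation vector about the tool's x, y, z in rad, then the finger opening in m, from 0 to 0.0854. In form: [[dx, dy, dz, rx, ry, rz, gripper], ...]. A call has 1 to 5 rows; each row shifts and turns the commanded pose from where the row before left it, along the tool's axes as they then stand; what a row does not reach is not made up. A row lasts 1/10 s, in which the tool goes at most 50 mm and 8.59 degrees, less where a joint would pass 70% of its speed; a pose out of reach is approached as far as the arm can. A call is refused whole if a number of a shift passes 0.05 or a number of a turn 0.15, either way. A call with a gripper value outside its range is refused whole. The fingers move at their own pace and stop on an object; FORCE is the grip in N (left out, the last holds). Time passes only in rows, so rows that do not move let the fingers close. It gives the time, the measured TCP pose, the force, the opening and the grip force at its end, in the units of the state.
- sense(): the state, without advancing time (a new reading comes with each control period).
- eyes.capture(name): name is "scene" or "top" or "wrist"; returns the picture (400x640x3 uint8, red, green, blue); there is no depth.
- eyes.calibration(name): a dict with "fx", "fy", "cx", "cy" (pixels), "cam_to_world" (4x4, takes a point from camera to world coordinates); the wrist camera has in their place "mount" (4x4, takes a point from camera to tool coordinates, whose origin is the TCP and whose axes are the flange's). Camera axes: x right, y down, z forward; pixel columns grow to the right and rows downward; lengths in mm; the calibration is good to about 2 mm. A picture is of the moment at which its call begins: read the wrist's pose just before it. calibration takes no time and is no camera call.
- finish_job(): hands the job in; it is judged then, once.
The state is a dict: "time_s": time; "joints": joint angles; "dq": joint speeds; "tau": joint torques, N m; "eef_pos": TCP position; "ee_rot": TCP orientation; "force": force on the tool from outside, world axes, zero at the start; "wrist_torque": the same for the moment, N m; "grip_width": opening from 0.0 (shut) to 1.0 (fully open); "grip_force": force on a finger pad.
Only numpy, scipy, OpenCV 4.12 (cv2) and the standard library are available. Lean on these libraries where they do the work, as an engineer would, in place of code of your own. Each camera call takes 0.05 s, during which the arm holds its last target. There are 200 camera calls.

TASK

Turn the leaning eccentric roller clockwise by its T grip until the gap between the roller and the fence just lets the setting gauge slide through, with no more than 2 mm of play. To check it, stand the gauge on the track at the robot's end, slide it along the track floor through the gap, without forcing it, up to the stop at the far end and leave it standing there; then turn the clamp knob clockwise fully home. Leave the bottles, the carton and the jar standing where they are.

Things in the scene. Friction and masses are not known exactly. Their poses are not given: they have to be found in the camera images.
- guide: Aluminium base plate of the guide, fixed to the bench, 290 x 200 x 10 mm. Origin on the bench under the track: +x along the track, away from the robot, +y left, z up; yawed by up to 17 degrees. The track is the strip of plate top (z = 10 mm) right of the fence, a wall 12 mm thick, 42 mm high above the plate, x -101..101, inner face at y = +16. The roller, right of it, meets the gauge within x = -20..20.
- track_entry (a point): Point on the track floor (plate top) at the robot's end, at x = -85, y = 0 mm in the guide's frame, turned like the guide: a gauge centred here, its length along the track, stands in front of the roller without touching it.
- track_end (a point): Point on the track floor at the foot of the far stop, a dark 14 mm high block across the track; its face is at x = 135 mm in the guide's frame (y = 0 here). A gauge with its nose against it has its centre 48 mm nearer, at x = 87.
- roller_grip (a point): Centre of the T grip on the steel eccentric roller, on its axis, at (-20, -47, 97) mm in the guide's frame. Own z = turning axis, upward, leaning 30 degrees towards the robot's end: (-0.5, 0, 0.866) in the guide's frame. Bar 60 mm long along own y, 14 mm thick along own x, 36 mm tall (18 mm either side of the point); below it a 26 mm thick neck; the roller's top is 42 mm below the point.
- roller (a joint): Angle of the roller in rad, growing clockwise seen down its axis from above; stiff (about 0.1 N m), stays where left. The 64 mm thick roller sits 10 mm off its axis: the gap to the fence is 31 + 10 cos(angle) mm, so 41 at 0 and 31 at 1.57 (grip bar parallel to the fence), closing as it grows; range 0 to 2.6. Starts between 0.35 and 0.85, too wide.
- clamp_grip (a point): Point on the upright axis of the black clamp knob left of the fence, at (-35, 70, 47) mm in the guide's frame. The knob has a bar grip 49 mm long along own x, 14 mm thick along own y, turning with the knob; its top is 7 mm above the point, the disc under it 23 mm below the point.
- clamp (a joint): Angle of the clamp knob in rad, growing clockwise as seen from above; 1.9 is the end stop (fully home), it starts between 0.5 and 1.1 and stays where it is left (friction about 0.05 N m).
- gauge_mid (a point): Middle of the loose setting gauge (about 0.35 kg, upright), 75 mm above its underside. Steel foot 96 mm long along own x with half-round ends, 30 mm thick along own y, 50 mm high; on it, centred, a black upright handle 44 mm along x, 16 mm thick along y, from 57 to 150 mm above the underside; grip its thickness high up, about 130 mm above the underside. Both ends alike.
- amber_bottle: Brown round bottle with black cap, 63 mm thick, 125 mm high, bystander; origin under its centre.
- tip_box: Pale carton 65 x 100 x 45 mm, bystander; origin under its centre.
- clear_bottle: White round bottle with blue cap, 53 mm thick, 95 mm high, bystander on the bench right of the guide's far end; origin under its centre.
- jar_squat: Clear squat jar, 69 mm thick, 50 mm high, bystander on the bench left of the guide; origin under its centre.
There are look-alikes about, which are no part of the job. There is more than one size of the part that bears gauge_mid; the job needs the largest.

How it is judged (in metres and radians):
On the way, in this order (a step that is already met when the one before it is completed fails the run):
1. the gauge stands on the track floor at the robot's end, in front of the roller (z of gauge_mid in the frame of guide between 0.078 and 0.091 m and angle between gauge_mid's own z axis and vertical below 0.12 rad and y of gauge_mid in the frame of guide between -0.02 and 0.006 m and x of gauge_mid in the frame of guide between -0.13 and -0.045 m), for 0.1 s.
2. the gauge stands on the track floor between roller and fence, and the gap is set to it (play under 3 mm) (z of gauge_mid in the frame of guide between 0.078 and 0.091 m and angle between gauge_mid's own z axis and vertical below 0.12 rad and y of gauge_mid in the frame of guide between -0.02 and 0.006 m and value of joint roller between 1.37 and 1.88 rad and x of gauge_mid in the frame of guide between -0.035 and 0.035 m), for 0.1 s.
3. the gauge has slid on past the roller to the far stop, the gap still set (z of gauge_mid in the frame of guide between 0.078 and 0.091 m and angle between gauge_mid's own z axis and vertical below 0.12 rad and y of gauge_mid in the frame of guide between -0.02 and 0.006 m and value of joint roller between 1.37 and 1.88 rad and x of gauge_mid in the frame of guide between 0.065 and 0.098 m), for 0.2 s.
4. the clamp knob is turned clockwise fully home (value of joint roller between 1.37 and 1.88 rad and value of joint clamp above 1.78 rad), for 0.2 s.
At the end, for the whole second after the job is handed in: The roller is set so that the gap fits the gauge (angle 1.37 to 1.88 rad: at most 3 mm of play), the gauge stands upright, released and at rest, on the track floor at the far end, within 22 mm of the stop, and the clamp knob is within 0.12 rad of its clockwise end stop (all of step 4 and z of gauge_mid in the frame of guide between 0.078 and 0.091 m and angle between gauge_mid's own z axis and vertical below 0.12 rad and y of gauge_mid in the frame of guide between -0.02 and 0.006 m and x of gauge_mid in the frame of guide between 0.065 and 0.098 m and linear speed of gauge below 0.02 m/s and contact force between the fingers and gauge below 0.1 N); the robot touches nothing.
It fails at once if the gauge is forced against the roller (over 30 N) (contact force between gauge and roller above 30 N).
It fails at once if the amber bottle is knocked over or shoved more than 40 mm (distance of amber_bottle from where it was at the start of the episode above 0.04 m or angle between amber_bottle's own z axis and vertical above 0.5 rad).
It fails at once if the tip carton is knocked over or shoved more than 40 mm (distance of tip_box from where it was at the start of the episode above 0.04 m or angle between tip_box's own z axis and vertical above 0.5 rad).
It fails at once if the white bottle is knocked over or shoved more than 40 mm (distance of clear_bottle from where it was at the start of the episode above 0.04 m or angle between clear_bottle's own z axis and vertical above 0.5 rad).
It fails at once if the squat jar is knocked over or shoved more than 40 mm (distance of jar_squat from where it was at the start of the episode above 0.04 m or angle between jar_squat's own z axis and vertical above 0.5 rad).
It also fails if it takes over 64 s, if anything falls off the work surface, if the arm or the gripper's body presses on something with over 40 N, if the wrist force passes 120 N, or if a joint passes its speed limit or range.

## Working session

There is one attempt and no reset: what is moved stays moved. The work goes in short steps, Python scripts to look and compute and a shell command to move; the robot and the scene stay as the last step left them, time stands still between calls to the robot, and variables do not carry over. Pictures are saved under pics/ and viewed, at most 10 in all, crops included, and the job is handed in when it is done.

```bash
mkdir -p pics; cat > h.py <<'E'
import numpy as np, cv2, json
from rig import sense, eyes, finish_job
from scipy.spatial.transform import Rotation as R
E
python3 - <<'E'
from h import *
for n in ("scene","top"):
    im=eyes.capture(n); cv2.imwrite(f"pics/{n}0.png",im[:,:,::-1]); print(n,eyes.calibration(n))
print(eyes.calibration("wrist")); print(sense())
E
ls
```

```text
scene {'fx': 439.37043936346606, 'fy': 439.37043936346606, 'cx': 326.0783789572372, 'cy': 200.57299284432372, 'cam_to_world': array([[ 8.03383074e-01, -4.16044949e-01,  4.26007320e-01,
        -4.45304280e+01],
       [-5.95209230e-01, -5.81944180e-01,  5.54136214e-01,
        -8.02848697e+02],
       [ 1.73669073e-02, -6.98747144e-01, -7.15157898e-01,
         1.02033389e+03],
       [ 0.00000000e+00,  0.00000000e+00,  0.00000000e+00,
         1.00000000e+00]])}
top {'fx': 413.05334649997025, 'fy': 413.05334649997025, 'cx': 326.91889819045764, 'cy': 200.22612635105912, 'cam_to_world': array([[ 8.94018047e-03, -9.90814286e-01,  1.34933778e-01,
         4.07680371e+02],
       [-9.99806566e-01, -1.12211009e-02, -1.61529303e-02,
        -7.04460283e+01],
       [ 1.75186596e-02, -1.34763267e-01, -9.90722947e-01,
         1.04566138e+03],
       [ 0.00000000e+00,  0.00000000e+00,  0.00000000e+00,
         1.00000000e+00]])}
{'fx': 345.64577043173864, 'fy': 345.64577043173864, 'cx': 313.77243430834807, 'cy': 203.89957025474382, 'mount': array([[ 7.55625121e-04, -9.63433754e-01, -2.679455
[... 291 characters left out ...]
{'time_s': 0.1, 'joints': array([ 9.85626570e-01,  3.13414758e-01,  1.49833262e+00,  6.01563763e-06,
        1.33099688e+00, -2.23410530e-01]), 'dq': array([ 0.00118454, -0.00293917, -0.00093248,  0.00054149,  0.00075279,
        0.0017025 ]), 'tau': array([ 2.96975675e-03, -4.12904370e+01, -2.60146111e+01, -3.04882915e-04,
        3.05364891e-03,  8.24076551e-05]), 'eef_pos': array([185.70713328, 490.83871475, 241.7924224 ]), 'ee_rot': array([-2.29185860e-04,  1.79895581e-01,  9.83685543e-01, -5.28230353e-04]), 'force': array([ 0.02627339, -0.85253577,  0.14523635]), 'wrist_torque': array([-0.05429935,  0.00976343,  0.01239854]), 'grip_force': 0.0, 'grip_width': 1.001321181792609}
h.py
pics
```

View pics/scene0.png

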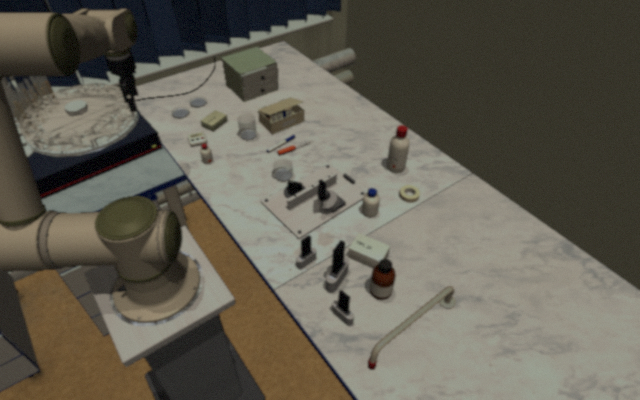

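View pics/top0.png

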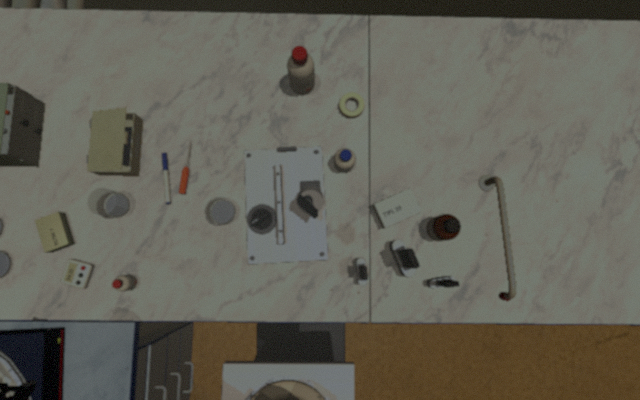

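The scene picture shows three gauges; the largest is at about scene (337,268), top (404,257). The guide plate spans top (246..327, 148..264). I'll enlarge that part of the top view.

```bash
python3 - <<'E'
from h import *
a=cv2.imread("pics/top0.png")[140:300,235:475]
a=cv2.resize(a,(798,532),interpolation=cv2.INTER_CUBIC)
a=cv2.convertScaleAbs(a,alpha=1.4,beta=10); cv2.imwrite("pics/topcrop.png",a)
E
```

```text
(no output)
```

View pics/topcrop.png

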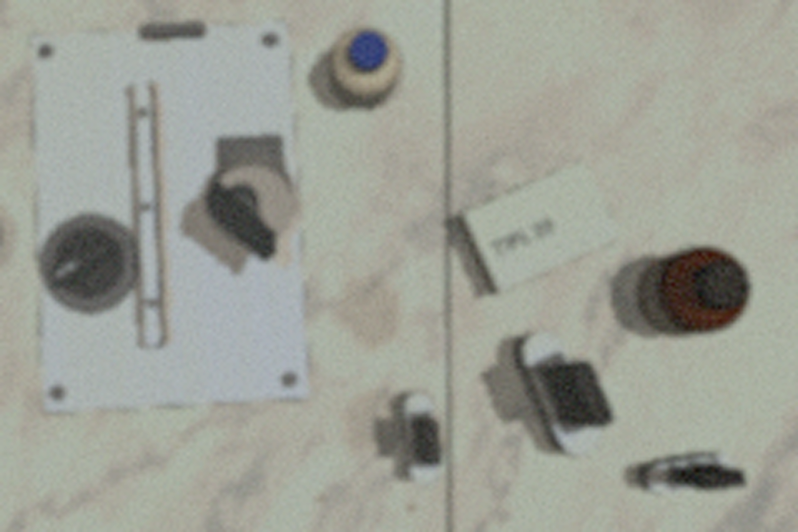

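The crop shows the plate corners at (33,38), (290,25), (308,398) and (45,411). The fence top runs from (143,90) to (151,347), the knob is at (90,262) and the stop's near edge is around (172,37). The roller grip bar runs from (222,195) to (268,245). The big gauge's foot ends are at (535,345) and (580,443).

```bash
cat >> h.py <<'E'
def proj(P,cal,T=None):
    T=cal["cam_to_world"] if T is None else T
    Q=(np.atleast_2d(P)-T[:3,3])@T[:3,:3]
    return np.c_[cal["fx"]*Q[:,0]/Q[:,2]+cal["cx"],cal["fy"]*Q[:,1]/Q[:,2]+cal["cy"]]
def back(uv,z,cal,T=None):
    T=cal["cam_to_world"] if T is None else T
    uv=np.atleast_2d(uv); d=np.c_[(uv[:,0]-cal["cx"])/cal["fx"],(uv[:,1]-cal["cy"])/cal["fy"],np.ones(len(uv))]@T[:3,:3].T
    return T[:3,3]+d*((z-T[2,3])/d[:,2:])
def wristT(s):
    w,x,y,z=s["ee_rot"]; T=np.eye(4); T[:3,:3]=R.from_quat([x,y,z,w]).as_matrix(); T[:3,3]=s["eef_pos"]
    return T@eyes.calibration("wrist")["mount"]
def guideP(g,P):
    c,s=np.cos(g[2]),np.sin(g[2]); P=np.atleast_2d(P)
    return np.c_[g[0]+c*P[:,0]-s*P[:,1],g[1]+s*P[:,0]+c*P[:,1],P[:,2]]
E
python3 - <<'E'
from h import *
from scipy.optimize import least_squares
c=eyes.calibration("top"); S=lambda p:np.array(p)/3.325+[235,140]
W=back(S([[33,38],[290,25],[308,398],[45,411]]),10,c); print(W.round(0))
pts=np.array([[145,100,10],[145,-100,10],[-145,-100,10],[-145,100,10],[101,22,52],[-101,22,52],[-35,70,50]])
uv=S([[33,38],[290,25],[308,398],[45,411],[143,88],[151,347],[90,262]])
g0=[*W.mean(0)[:2],0]
r=least_squares(lambda g:(proj(guideP(g,pts),c)-uv).ravel(),g0,loss='soft_l1'); print(r.x, r.fun.reshape(-1,2).round(1))
np.save("g.npy",r.x); g=r.x
print("grip px", (proj(guideP(g,[[-20,-47,97],[135,0,24]]),c)-[235,140])*3.325)
print("entry",guideP(g,[[-85,0,10]]), "rollergrip",guideP(g,[[-20,-47,97]]),"clamp",guideP(g,[[-35,70,47]]))
f=back(S([[535,345],[580,443]]),50,c); print("foot",f,f.mean(0)); print(np.linalg.norm(f[0]-f[1]), np.arctan2(*(f[0]-f[1])[1::-1]))
h=back(S([[575,390]]),150,c);print("hand",h)
print("bar",back(S([[222,195],[268,245]]),105,c))
print("tipbox,amber,clear,jar",back(S([[540,228]]),45,c),back(S([[720,285]]),125,c),back(S([[367,50]]),95,c), back([221,211],50,c))
E
```

```text
[[673. 124.  10.]
 [686. -74.  10.]
 [400. -90.  10.]
 [388. 105.  10.]]
[5.36052283e+02 1.27189209e+01 6.77417846e-02] [[ 0.7 -0.5]
 [ 1.3 -0.7]
 [ 2.6  0.7]
 [ 0.9  1.6]
 [-3.  -4.1]
 [-1.8  0.6]
 [-4.5 -0.1]]
grip px [[232.90774191 224.54195113]
 [164.07254797  37.46975024]]
entry [[451.24723833   6.96527211  10.        ]] rollergrip [[519.27958384 -35.52707973  97.        ]] clamp [[496.39425945  80.18921959  47.        ]]
foot [[ 439.47907501 -253.59161545   50.        ]
 [ 369.85854786 -285.00282477   50.        ]] [ 404.66881143 -269.29722011   50.        ]
76.37854326473345 0.4238326320222973
hand [[ 407.49976653 -260.81273227  150.        ]]
bar [[538.80343987 -27.96095453 105.        ]
 [504.4362164  -60.17057339 105.        ]]
tipbox,amber,clear,jar [[ 525.32119343 -259.36832352   45.        ]] [[ 478.54558515 -365.51745159  125.        ]] [[ 645.27778943 -128.54757998   95.        ]] [[514.14955689 168.75057249  50.        ]]
```

```bash
cat >> h.py <<'E'
def rot(s):
    w,x,y,z=s["ee_rot"]; return R.from_quat([x,y,z,w])
def tool(zdir,xdir):
    z=np.array(zdir,float);z/=np.linalg.norm(z);x=np.array(xdir,float);x-=z*(x@z);x/=np.linalg.norm(x)
    return R.from_matrix(np.c_[x,np.cross(z,x),z])
def plan(p,Rt,n=None):
    "n equal rows taking the measured pose to p (mm), Rt"
    s=sense(); R0=rot(s); t=R0.inv().apply(np.array(p)-s["eef_pos"])/1000; rv=(R0.inv()*Rt).as_rotvec()
    n=n or int(max(np.ceil(np.linalg.norm(t)/.042),np.ceil(np.linalg.norm(rv)/.14),1))
    M=sum((R.from_rotvec(rv*k/n).as_matrix() for k in range(n)),np.zeros((3,3)))
    print("n",n,"row",np.round(np.r_[np.linalg.solve(M,t),rv/n],4).tolist(),"| t mm",(t*1000).round(1),"rv",rv.round(3))
def gdir(g,v): return R.from_euler('z',g[2]).apply(v)
def rollR(g,a): return tool(gdir(g,[.5,0,-.866]),gdir(g,[.866*np.sin(a),np.cos(a),.5*np.sin(a)]))
E
python3 - <<'E'
from h import *
from scipy.optimize import least_squares
c=eyes.calibration("top"); S=lambda p:np.array(p)/3.325+[235,140]
pl=np.array([[145,100,10],[145,-100,10],[-145,-100,10],[-145,100,10]])
f=np.array([[101,22,52],[-101,22,52],[-35,70,50],[135,0,24]])
uv=S([[33,38],[290,25],[308,398],[45,411],[143,86],[151,347],[90,262],[172,37]])
r=least_squares(lambda q:(proj(guideP(q[:3],np.r_[pl+[q[3],q[4],0],f]),c)-uv).ravel(),[536,12,.067,0,0],loss='soft_l1'); print(r.x, r.fun.reshape(-1,2).round(1))
g=r.x[:3]; np.save("g.npy",g)
gp=guideP(g,[[-20,-47,97]])[0]
b=back(S([[222,195],[268,245]]),105,c)
print(gp); Rt=rollR(g,.7); p=gp-130*Rt.as_matrix()[:,2]; print(p)
plan(p,Rt)
E
```

```text
[5.35648157e+02 6.12934784e+00 6.33478097e-02 1.77094454e+00
 9.80511633e+00] [[-0.4 -1. ]
 [ 0.2 -0.9]
 [ 1.   0.6]
 [-0.7  1.1]
 [-0.1 -3.4]
 [ 0.7  0.8]
 [-1.8 -0. ]
 [ 0.5  0.3]]
[518.66362876 -42.04248847  97.        ]
[453.79257869 -46.15743323 209.58247684]
n 15 row [-0.0459, 0.0042, -0.0009, -0.0394, -0.0088, 0.1199] | t mm [-440.8 -407.3   32.6] rv [-0.59  -0.133  1.798]
```

```bash
r='[-0.046,0.004,-0.001,-0.039,-0.009,0.12,0.0854]'
python3 -m jog '[[-0.046,0.004,-0.001,-0.039,-0.009,0.12,0.0854],[-0.046,0.004,-0.001,-0.039,-0.009,0.12,0.0854],[-0.046,0.004,-0.001,-0.039,-0.009,0.12,0.0854],[-0.046,0.004,-0.001,-0.039,-0.009,0.12,0.0854],[-0.046,0.004,-0.001,-0.039,-0.009,0.12,0.0854]]'
python3 -m jog '[[-0.046,0.004,-0.001,-0.039,-0.009,0.12,0.0854],[-0.046,0.004,-0.001,-0.039,-0.009,0.12,0.0854],[-0.046,0.004,-0.001,-0.039,-0.009,0.12,0.0854],[-0.046,0.004,-0.001,-0.039,-0.009,0.12,0.0854],[-0.046,0.004,-0.001,-0.039,-0.009,0.12,0.0854]]'
python3 -m jog '[[-0.046,0.004,-0.001,-0.039,-0.009,0.12,0.0854],[-0.046,0.004,-0.001,-0.039,-0.009,0.12,0.0854],[-0.046,0.004,-0.001,-0.039,-0.009,0.12,0.0854],[-0.046,0.004,-0.001,-0.039,-0.009,0.12,0.0854],[-0.046,0.004,-0.001,-0.039,-0.009,0.12,0.0854]]'
python3 -m jog '[[0,0,0,0,0,0,0.06],[0,0,0,0,0,0,0.06]]'
python3 - <<'E'
from h import *
g=np.load("g.npy"); gp=guideP(g,[[-20,-47,97]])[0]; Rt=rollR(g,.7)
plan(gp-130*Rt.as_matrix()[:,2],Rt)
s=sense(); np.savez("w1.npz",T=wristT(s)); im=eyes.capture("wrist"); cv2.imwrite("pics/w1.png",im[:,:,::-1])
E
```

```text
time_s: 0.6
eef_pos: [384.9, 377.2, 249.4]
ee_rot: [0.039, 0.463, 0.881, 0.091]
force: [1.0, 1.0, 0.2]
grip_width: 1.001
grip_force: 0.0
time_s: 1.1
eef_pos: [482.8, 171.7, 246.7]
ee_rot: [0.075, 0.698, 0.691, 0.172]
force: [0.6, -0.1, -0.9]
grip_width: 1.0
grip_force: 0.0
time_s: 1.6
eef_pos: [450.1, -50.7, 210.8]
ee_rot: [0.103, 0.864, 0.432, 0.237]
force: [0.6, -0.4, -0.0]
grip_width: 0.999
grip_force: 0.0
time_s: 1.8
eef_pos: [450.5, -49.5, 210.9]
ee_rot: [0.102, 0.864, 0.434, 0.236]
force: [0.2, 0.6, 1.0]
grip_width: 0.706
grip_force: 0.0
n 1 row [0.004, -0.0002, 0.0029, -0.001, 0.0048, -0.0023] | t mm [ 4.  -0.2  2.9] rv [-0.001  0.005 -0.002]
```

View pics/w1.png

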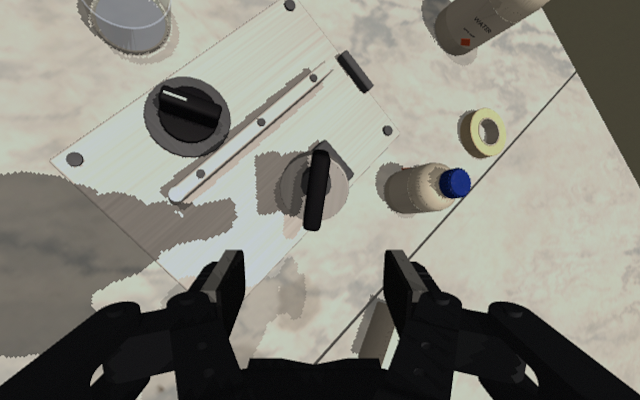

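The wrist view shows the black roller bar from (320,150) to (313,230), and the clamp knob centre at (188,115) with its bar from (163,92) to (217,118). The fence top runs from (178,192) to (330,68), the plate's left corner is (52,160), its right-far corner (398,132), and the stop is at (355,72). I'll refine the fit with these.

```bash
python3 - <<'E'
from h import *
from scipy.optimize import least_squares
g=np.load("g.npy"); T=np.load("w1.npz")["T"]; c=eyes.calibration("wrist"); P=lambda X:proj(X,c,T)
ax=np.array([-.5,0,.866])
def bar(a): 
    y=np.array([.866*np.sin(a),np.cos(a),.5*np.sin(a)]); return np.array([-20,-47,97])+10*ax+np.outer([30,-30],y)
f=np.array([[-145+1.8,109.8,10],[145+1.8,-90.2,10],[-101,22,52],[101,22,52],[-35,70,50],[135,0,24]])
uv=np.array([[52,160],[398,132],[178,192],[326,70],[190,106],[351,72],[321,150],[313,230]],float)
fun=lambda q:(P(guideP(q[:3],np.r_[f,bar(q[3])]))-uv).ravel()
for q0 in ([*g,.7],): print("before",fun(q0).reshape(-1,2).round(1).tolist())
r=least_squares(fun,[*g,.7],loss='soft_l1'); print(r.x,r.fun.reshape(-1,2).round(1).tolist())
k=back([[163,92],[217,118]],54,c,T); d=k[1]-k[0]; print("knob bar",k.round(1),np.arctan2(d[1],d[0])-r.x[2])
E
```

```text
before [[-5.6, 1.4], [2.9, 3.2], [-10.6, 10.1], [6.3, -6.2], [-1.3, 0.2], [2.9, 2.9], [-7.6, 6.7], [0.5, 3.3]]
[5.39067606e+02 6.86010019e+00 7.46322047e-02 8.08972704e-01] [[-2.0, 0.7], [4.0, -0.4], [-6.8, 8.0], [7.3, -9.3], [1.2, -1.8], [3.7, -0.3], [-0.2, 3.3], [-0.1, -0.7]]
knob bar [[486.2  92.3  54. ]
 [507.8  52.8  54. ]] -1.1433848020855069
```

```bash
python3 - <<'E'
from h import *
g=np.array([538.3,6.7,.071]); np.save("g.npy",g); gp=guideP(g,[[-20,-47,97]])[0]; Rt=rollR(g,.80)
print(gp); plan(gp-130*Rt.as_matrix()[:,2],Rt); plan(gp,Rt)
E
```

```text
[521.6845859  -41.60039352  97.        ]
n 1 row [0.0045, 0.0021, 0.0044, 0.0015, 0.0067, 0.0933] | t mm [4.5 2.1 4.4] rv [0.001 0.007 0.093]
n 4 row [0.0013, 0.0005, 0.0336, 0.0004, 0.0017, 0.0233] | t mm [  5.3   2.  134.4] rv [0.001 0.007 0.093]
```

```bash
python3 -m jog '[[0.005,0.002,0.004,0.002,0.007,0.093,0.06],[0,0,0.035,0,0,0,0.06],[0,0,0.035,0,0,0,0.06],[0,0,0.03,0,0,0,0.06]]'
python3 -m jog '[[0,0,0.015,0,0,0,0.06],[0,0,0.015,0,0,0,0.06],[0,0,0,0,0,0,0.06]]'
python3 - <<'E'
from h import *
g=np.load("g.npy"); gp=guideP(g,[[-20,-47,97]])[0]; plan(gp,rollR(g,.8))
E
python3 -m jog '[[0,0,0,0,0,0,0],[0,0,0,0,0,0,0],[0,0,0,0,0,0,0],[0,0,0,0,0,0,0],[0,0,0,0,0,0,0]]' 40
python3 - <<'E'
from h import *
s=sense(); print(s["force"],s["wrist_torque"],s["eef_pos"],s["grip_width"]*85.4)
E
```

```text
time_s: 2.25
eef_pos: [507.6, -40.4, 122.2]
ee_rot: [0.088, 0.881, 0.396, 0.243]
force: [0.2, 0.1, 0.3]
grip_width: 0.703
grip_force: 0.0
time_s: 2.55
eef_pos: [521.8, -39.2, 95.9]
ee_rot: [0.087, 0.881, 0.396, 0.243]
force: [-0.3, -0.4, 0.4]
grip_width: 0.704
grip_force: 0.0
n 1 row [-0.0014, 0.0019, -0.0011, -0.0041, -0.0007, 0.0025] | t mm [-1.4  1.9 -1.1] rv [-0.004 -0.001  0.003]
time_s: 3.05
eef_pos: [521.5, -41.1, 98.1]
ee_rot: [0.089, 0.882, 0.395, 0.244]
force: [-3.1, 2.3, 6.8]
grip_width: 0.16
grip_force: 40.0
[-3.13448413  2.25880994  6.75037106] [0.40892056 0.15203577 0.13713546] [521.4695193  -41.11114567  98.0693716 ] 13.621327540025577
```

```bash
python3 -m jog '[[0,0,0,0,0,0.08,0],[0,0,0,0,0,0.08,0],[0,0,0,0,0,0.08,0],[0,0,0,0,0,0.08,0],[0,0,0,0,0,0.08,0]]'
python3 -m jog '[[0,0,0,0,0,0.08,0],[0,0,0,0,0,0.08,0],[0,0,0,0,0,0.08,0],[0,0,0,0,0,0.08,0],[0,0,0,0,0,0,0]]'
python3 - <<'E'
from h import *
g=np.load("g.npy"); gp=guideP(g,[[-20,-47,97]])[0]; plan(gp,rollR(g,1.55),1)
s=sense(); print(s["force"],s["wrist_torque"])
E
```

```text
time_s: 3.55
eef_pos: [521.7, -41.5, 98.2]
ee_rot: [0.038, 0.943, 0.21, 0.257]
force: [-2.6, 0.9, 5.0]
grip_width: 0.152
grip_force: 39.6
time_s: 4.05
eef_pos: [521.8, -41.8, 98.2]
ee_rot: [-0.002, 0.964, 0.057, 0.26]
force: [-3.0, -1.0, 5.3]
grip_width: 0.155
grip_force: 39.8
n 1 row [-0.0007, -0.0002, 0.001, 0.001, -0.0016, 0.0274] | t mm [-0.7 -0.2  1. ] rv [ 0.001 -0.002  0.027]
[-2.96290598 -1.03898675  5.29080967] [-0.1190965   0.17952526 -0.18210305]
```

```bash
python3 -m jog '[[0,0,0,0,0,0.03,0],[0,0,0,0,0,0,0],[0,0,0,0,0,0,0.05],[0,0,0,0,0,0,0.06],[0,0,0,0,0,0,0.06]]'
python3 -m jog '[[0,0,-0.02,0,0,0,0.06],[0,0,-0.04,0,0,0,0.06],[0,0,-0.04,0,0,0,0.06],[0,0,-0.03,0,0,0,0.06],[0,0,0,0,0,0,0.06]]'
python3 - <<'E'
from h import *
g=np.load("g.npy"); gp=guideP(g,[[-20,-47,97]])[0]; plan(gp,rollR(g,1.55),1)
s=sense(); np.savez("w2.npz",T=wristT(s)); im=eyes.capture("wrist"); cv2.imwrite("pics/w2.png",im[:,:,::-1])
# next: above big gauge
plan([407,-266,290],tool([0,0,-1],[np.cos(.424),np.sin(.424),0]))
E
```

```text
time_s: 4.55
eef_pos: [521.4, -41.3, 97.3]
ee_rot: [-0.007, 0.965, 0.044, 0.259]
force: [0.1, -0.3, -0.5]
grip_width: 0.662
grip_force: 0.0
time_s: 5.05
eef_pos: [456.6, -46.6, 213.2]
ee_rot: [-0.005, 0.964, 0.044, 0.261]
force: [0.0, -0.2, -0.8]
grip_width: 0.702
grip_force: 0.0
n 1 row [-0.0023, -0.0008, 0.1332, 0.0032, -0.0049, 0.0008] | t mm [ -2.3  -0.8 133.2] rv [ 0.003 -0.005  0.001]
n 6 row [-0.0121, 0.0344, -0.017, 0.0166, -0.0865, -0.0541] | t mm [ -21.3  215.4 -100.4] rv [ 0.1   -0.519 -0.325]
```

View pics/w2.png

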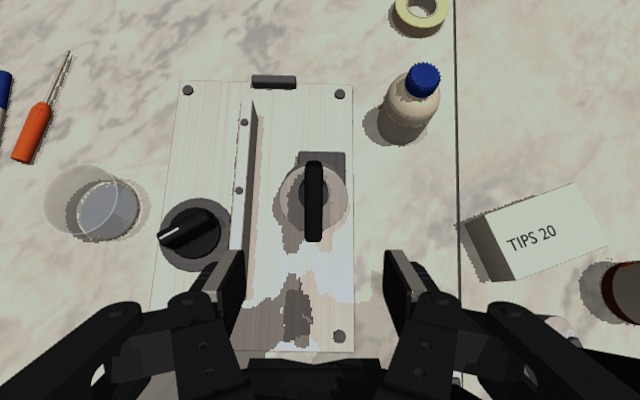

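The bar now stands parallel to the plate edge and fence (bar column 314, plate right edge column 353), so the roller is near 1.55. Next I move above the big gauge and look there.

```bash
python3 -m jog '[[-0.012,0.034,-0.017,0.017,-0.086,-0.054,0.06],[-0.012,0.034,-0.017,0.017,-0.086,-0.054,0.06],[-0.012,0.034,-0.017,0.017,-0.086,-0.054,0.06],[-0.012,0.034,-0.017,0.017,-0.086,-0.054,0.06],[-0.012,0.034,-0.017,0.017,-0.086,-0.054,0.06]]'
python3 -m jog '[[-0.012,0.034,-0.017,0.017,-0.086,-0.054,0.06],[0,0,0,0,0,0,0.06]]'
python3 - <<'E'
from h import *
T=np.load("w2.npz")["T"]; c=eyes.calibration("wrist")
e=back([[353,86],[353,350],[184,81]],10,c,T); print(e.round(1)); d=e[0]-e[1]; print("yaw",np.arctan2(d[1],d[0]))
g=np.load("g.npy"); print(guideP(g,[[146.8,-90.2,10],[-143.2,-90.2,10],[146.8,109.8,10]]).round(1))
s=sense(); np.savez("w3.npz",T=wristT(s)); im=eyes.capture("wrist"); cv2.imwrite("pics/w3.png",im[:,:,::-1])
E
```

```text
time_s: 5.6
eef_pos: [406.8, -228.7, 271.5]
ee_rot: [-0.004, 0.982, 0.185, 0.042]
force: [0.4, -0.1, 0.4]
grip_width: 0.7
grip_force: 0.0
time_s: 5.8
eef_pos: [408.1, -267.0, 287.9]
ee_rot: [-0.002, 0.978, 0.211, -0.001]
force: [-0.8, -0.2, -0.7]
grip_width: 0.701
grip_force: 0.0
[[687.  -73.5  10. ]
 [402.9 -90.5  10. ]
 [674.4 121.3  10. ]]
yaw 0.059832352355051764
[[691.1 -72.9  10. ]
 [401.9 -93.4  10. ]
 [676.9 126.6  10. ]]
```

View pics/w3.png

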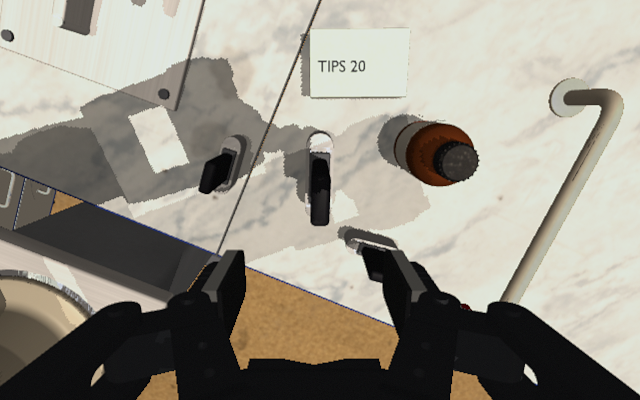

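The big gauge stands nearly aligned with the tool. Its foot's far end is at (321,132), and the handle goes from (320,152) down to its near top edge at (320,226).

```bash
python3 - <<'E'
from h import *
T=np.load("w3.npz")["T"]; c=eyes.calibration("wrist")
P=lambda u,z:back(u,z,c,T)
far=P([[321,132]],50)[0]; near=P([[320,226]],150)[0]; mid=P([[320,205]],150)[0]
print("foot far",far,"handle near top",near)
s=sense(); Rm=rot(s).as_matrix()
for p in (far,near,P([[308,140]],50)[0],P([[334,140]],50)[0],P([[311,222]],150)[0],P([[329,222]],150)[0]): print((Rm.T@(p-s["eef_pos"])).round(1))
v=far-near; print("tool yaw",np.arctan2(Rm[1,0],Rm[0,0]),"gauge yaw",np.arctan2(v[1],v[0]))
E
```

```text
foot far [ 451.037407   -254.20989228   50.        ] handle near top [ 386.85525797 -281.00542647  150.        ]
[ 43.6   9.7 236.9]
[-25.8   7.1 136.8]
[ 35.2  -3.9 237. ]
[ 35.3  23.5 236.8]
[-22.4  -0.3 136.9]
[-22.4  14.5 136.8]
tool yaw 0.42375762757557933 gauge yaw 0.39549416186580666
```

```bash
python3 -m jog '[[-0.004,0.008,0.02,0,0,0.033,0.05],[0,0,0.045,0,0,0,0.05],[0,0,0.045,0,0,0,0.05],[0,0,0.035,0,0,0,0.05],[0,0,0.021,0,0,0,0.05]]'
python3 -m jog '[[0,0,0,0,0,0,0.05],[0,0,0,0,0,0,0],[0,0,0,0,0,0,0],[0,0,0,0,0,0,0],[0,0,0,0,0,0,0]]' 40
python3 - <<'E'
from h import *
s=sense(); print(s["force"],s["wrist_torque"],s["grip_width"]*85.4, s["eef_pos"])
E
```

```text
time_s: 6.35
eef_pos: [405.3, -269.3, 118.5]
ee_rot: [-0.005, 0.981, 0.194, -0.001]
force: [0.4, 0.8, 0.4]
grip_width: 0.584
grip_force: 0.0
time_s: 6.85
eef_pos: [407.1, -272.0, 123.5]
ee_rot: [-0.001, 0.981, 0.194, 0.001]
force: [1.2, 2.3, 6.6]
grip_width: 0.182
grip_force: 40.4
[1.22807144 2.27578933 6.60017278] [ 0.24269594 -0.10980551  0.04793621] 15.530158299319684 [ 407.07560216 -272.00545315  123.52150931]
```

```bash
python3 -m jog '[[0,0,-0.02,0,0,0,0],[0,0,-0.04,0,0,0,0],[0,0,-0.04,0,0,0,0],[0,0,-0.015,0,0,0,0],[0,0,0,0,0,0,0]]'
python3 - <<'E'
from h import *
g=np.array([537.5,6.4,.067]); np.save("g.npy",g); p=guideP(g,[[-92,-3,235]])[0]
plan(p,tool([0,0,-1],gdir(g,[1,0,0])))
s=sense(); print(s["force"],s["grip_width"]*85.4)
E
```

```text
time_s: 7.35
eef_pos: [407.0, -272.7, 239.3]
ee_rot: [-0.001, 0.981, 0.194, 0.001]
force: [0.4, -0.1, -4.3]
grip_width: 0.18
grip_force: 39.8
n 7 row [0.0151, -0.0361, 0.0007, -0.0002, -0.0004, 0.0463] | t mm [ 139.  -234.7    4.9] rv [-0.001 -0.003  0.324]
[ 0.35719153 -0.11442336 -4.28583737] 15.413333321286755
```

```bash
python3 -m jog '[[0.015,-0.036,0.001,0,0,0.046,0],[0.015,-0.036,0.001,0,0,0.046,0],[0.015,-0.036,0.001,0,0,0.046,0],[0.015,-0.036,0.001,0,0,0.046,0],[0.015,-0.036,0.001,0,0,0.046,0]]'
python3 -m jog '[[0.015,-0.036,0.001,0,0,0.046,0],[0.015,-0.036,0.001,0,0,0.046,0],[0,0,0,0,0,0,0]]'
python3 - <<'E'
from h import *
g=np.load("g.npy"); p=guideP(g,[[-92,-3,145]])[0]
plan(p,tool([0,0,-1],gdir(g,[1,0,0])),3)
im=eyes.capture("scene")[130:280,230:410]; cv2.imwrite("pics/s4.png",cv2.resize(im[:,:,::-1],None,fx=4,fy=4,interpolation=2))
E
```

```text
time_s: 7.85
eef_pos: [424.3, -76.7, 231.7]
ee_rot: [-0.003, 0.997, 0.079, -0.001]
force: [2.1, -0.8, -3.6]
grip_width: 0.181
grip_force: 40.4
time_s: 8.15
eef_pos: [444.5, 0.6, 230.0]
ee_rot: [-0.003, 0.999, 0.036, -0.001]
force: [0.4, -0.8, -2.9]
grip_width: 0.181
grip_force: 41.0
n 3 row [0.0004, 0.0013, 0.0283, -0.0023, 0.0009, 0.0019] | t mm [ 1.4  4.  84.9] rv [-0.007  0.003  0.006]
```

View pics/s4.png

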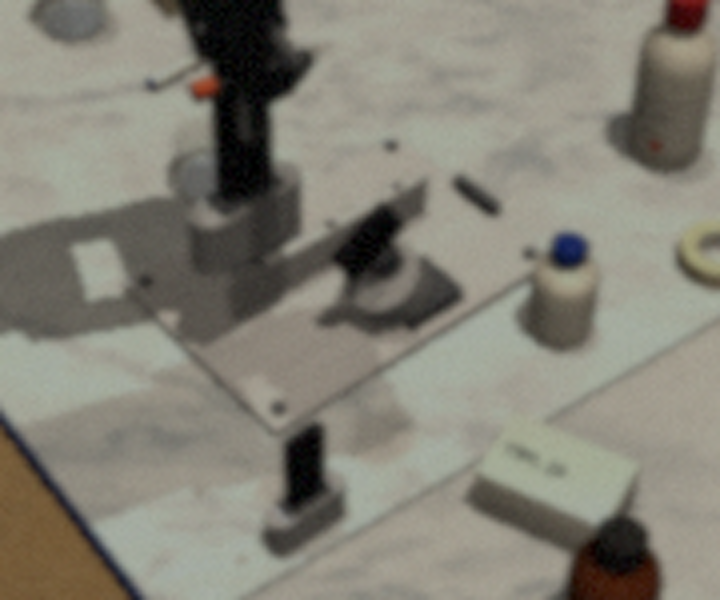

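The gauge hangs upright above the track entry, clear of the roller, at about (245,225) in the crop. I'll lower it.

```bash
python3 -m jog '[[0,0.002,0.028,-0.002,0.001,0.002,0],[0,0.002,0.028,-0.002,0.001,0.002,0],[0.001,0.001,0.028,-0.002,0.001,0.002,0],[0,0,0,0,0,0,0],[0,0,0.003,0,0,0,0]]'
python3 -m jog '[[0,0,0.002,0,0,0,0],[0,0,0.002,0,0,0,0],[0,0,0,0,0,0,0]]'
python3 - <<'E'
from h import *
g=np.load("g.npy"); p=guideP(g,[[-92,-3,133.5]])[0]
plan(p,tool([0,0,-1],gdir(g,[1,0,0])),1); s=sense(); print(s["force"],s["wrist_torque"])
E
```

```text
time_s: 8.7
eef_pos: [446.3, -8.4, 144.8]
ee_rot: [0.001, 1.0, 0.031, 0.001]
force: [0.6, 0.8, -2.8]
grip_width: 0.184
grip_force: 41.0
time_s: 9.0
eef_pos: [446.4, -7.9, 141.0]
ee_rot: [0.001, 0.999, 0.032, 0.002]
force: [-0.1, -0.7, -2.7]
grip_width: 0.184
grip_force: 41.0
n 1 row [-0.0002, -0.0052, 0.0075, 0.0015, -0.0036, -0.0037] | t mm [-0.2 -5.2  7.5] rv [ 0.001 -0.004 -0.004]
[-0.09397909 -0.71826956 -2.71986536] [0.00759486 0.04435565 0.00201152]
```

```bash
python3 -m jog '[[0,-0.003,0.003,0,-0.003,-0.003,0],[0,0,0.002,0,0,0,0],[0,0,0,0,0,0,0]]'
python3 -m jog '[[0,0,0.001,0,0,0,0],[0,0,0.001,0,0,0,0],[0,0,0,0,0,0,0]]'
python3 -m jog '[[0,0,0.001,0,0,0,0],[0,0,0,0,0,0,0]]'
python3 -m jog '[[0,0,0.001,0,0,0,0],[0,0,0,0,0,0,0]]'
```

```text
time_s: 9.3
eef_pos: [446.0, -4.6, 135.3]
ee_rot: [0.001, 0.999, 0.033, -0.0]
force: [0.2, 0.1, -2.9]
grip_width: 0.182
grip_force: 40.9
time_s: 9.6
eef_pos: [446.1, -4.9, 133.6]
ee_rot: [0.001, 0.999, 0.033, -0.0]
force: [-0.4, -0.9, -2.9]
grip_width: 0.181
grip_force: 41.0
time_s: 9.8
eef_pos: [446.3, -4.9, 133.5]
ee_rot: [0.001, 0.999, 0.033, 0.0]
force: [-3.2, 0.5, 9.2]
grip_width: 0.184
grip_force: 42.8
time_s: 10.0
eef_pos: [446.4, -4.9, 133.5]
ee_rot: [0.001, 0.999, 0.033, 0.001]
force: [-7.7, 0.2, 22.1]
grip_width: 0.18
grip_force: 44.5
```

```bash
python3 -m jog '[[0,-0.002,-0.0015,0,0,0,0],[0,-0.002,0,0,0,0,0],[0,0,0,0,0,0,0]]'
python3 -m jog '[[0,-0.001,0,0,0,0,0],[0,0,0,0,0,0,0]]'
python3 -m jog '[[0,-0.001,0,0,0,0,0],[0,0,0,0,0,0,0]]'
python3 -m jog '[[0,-0.001,0,0,0,0,0],[0,0,0,0,0,0,0]]'
```

```text
time_s: 10.3
eef_pos: [446.4, -1.0, 133.6]
ee_rot: [0.001, 0.999, 0.033, 0.001]
force: [0.8, -2.4, 6.1]
grip_width: 0.181
grip_force: 42.3
time_s: 10.5
eef_pos: [446.4, -0.3, 133.6]
ee_rot: [0.001, 0.999, 0.033, 0.001]
force: [-0.6, -3.9, 5.6]
grip_width: 0.181
grip_force: 42.2
time_s: 10.7
eef_pos: [446.4, 0.7, 133.6]
ee_rot: [0.001, 0.999, 0.033, 0.001]
force: [0.2, -2.9, 5.7]
grip_width: 0.181
grip_force: 42.1
time_s: 10.9
eef_pos: [446.3, 1.6, 133.6]
ee_rot: [0.001, 0.999, 0.033, 0.001]
force: [0.3, -3.3, 5.8]
grip_width: 0.177
grip_force: 42.2
```

```bash
python3 -m jog '[[0,-0.001,0,0,0,0,0],[0,0,0,0,0,0,0]]'
python3 -m jog '[[0,-0.001,0,0,0,0,0],[0,0,0,0,0,0,0]]'
python3 -c "
from rig import sense; s=sense(); print(s['force'],s['wrist_torque'])"
```

```text
time_s: 11.1
eef_pos: [446.3, 2.0, 133.6]
ee_rot: [0.002, 0.999, 0.033, 0.001]
force: [-0.7, -7.4, 6.3]
grip_width: 0.18
grip_force: 42.2
time_s: 11.3
eef_pos: [446.3, 2.4, 133.7]
ee_rot: [0.003, 0.999, 0.034, 0.001]
force: [-0.6, -11.5, 5.6]
grip_width: 0.185
grip_force: 42.4
[ -0.63935426 -11.49109131   5.56717082] [-2.78766124  0.33875989 -0.12396471]
```

```bash
python3 -m jog '[[0,0.001,0,0,0,0,0],[0.005,0,0,0,0,0,0],[0.005,0,0,0,0,0,0],[0.005,0,0,0,0,0,0],[0,0,0,0,0,0,0]]'
python3 -m jog '[[0.005,0,0,0,0,0,0],[0.005,0,0,0,0,0,0],[0.005,0,0,0,0,0,0],[0,0,0,0,0,0,0]]'
python3 -c "
from rig import sense; s=sense(); print(s['force'],s['wrist_torque'])"
```

```text
time_s: 11.8
eef_pos: [461.5, 3.1, 135.4]
ee_rot: [0.002, 0.999, 0.034, 0.001]
force: [-8.6, -6.0, 27.4]
grip_width: 0.182
grip_force: 45.2
time_s: 12.2
eef_pos: [477.3, 4.1, 135.8]
ee_rot: [0.002, 0.999, 0.033, 0.002]
force: [-5.2, -4.4, 27.4]
grip_width: 0.18
grip_force: 45.1
[-5.19148939 -4.40004714 27.35520871] [-1.09050448  1.06989542  0.02739403]
```

```bash
python3 -m jog '[[0,0,-0.001,0,0,0,0],[0,0,-0.001,0,0,0,0],[0,0,0,0,0,0,0]]'
python3 - <<'E'
from h import *
s=sense(); print(s['force'],s['wrist_torque'])
np.savez("w5.npz",T=wristT(s)); a=eyes.capture("wrist")[:,120:520]; b=eyes.capture("scene")[130:280,260:360]
o=np.hstack([cv2.resize(a,(400,400)),cv2.resize(b,(267,400),interpolation=2)]); cv2.imwrite("pics/s5.png",o[:,:,::-1])
E
```

```text
time_s: 12.5
eef_pos: [476.7, 4.2, 136.1]
ee_rot: [0.002, 0.999, 0.033, 0.002]
force: [-0.2, -4.9, 8.8]
grip_width: 0.182
grip_force: 42.5
[-0.21674801 -4.94734366  8.78709754] [-1.26569425 -0.16331862  0.10164691]
```

View pics/s5.png

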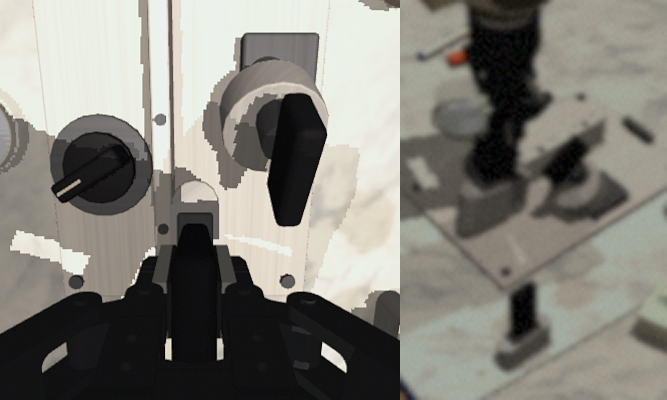

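```bash
python3 -m jog '[[0,0,-0.0005,0,0,0,0.03],[0,0,0,0,0,0,0.03],[0,0,0,0,0,0,0.03]]'
python3 -c "
from rig import sense; s=sense(); print(s['force'],s['wrist_torque'],s['eef_pos'])"
python3 -m jog '[[0,0,0,0,0,0,0],[0,0,0,0,0,0,0],[0,0,0,0,0,0,0],[0,0,0,0,0,0,0]]' 40
python3 -c "
from rig import sense; s=sense(); print(s['force'],s['wrist_torque'],s['eef_pos'])"
```

```text
time_s: 12.9
eef_pos: [475.3, 5.4, 135.2]
ee_rot: [0.0, 0.999, 0.033, -0.001]
force: [0.2, -0.5, -0.2]
grip_width: 0.348
grip_force: 0.0
[ 0.16289535 -0.52689998 -0.19573894] [ 0.04023963 -0.03141416  0.00504388] [475.25019227   5.40033754 135.19043112]
time_s: 13.3
eef_pos: [475.5, 5.2, 135.5]
ee_rot: [0.001, 0.999, 0.033, -0.0]
force: [1.7, 0.1, 0.1]
grip_width: 0.0
grip_force: 0.2
[1.74442152 0.10645321 0.09648808] [ 0.05346673 -0.01890847  0.03138278] [475.47530382   5.21543553 135.47909568]
```

The fingers closed on nothing, so I'll look.

```bash
python3 - <<'E'
from h import *
a=eyes.capture("wrist"); b=eyes.capture("scene")[110:310,230:390]
o=np.hstack([cv2.resize(a[:,120:520],(400,400)),cv2.resize(b,(400,500),interpolation=2)[50:450]]); cv2.imwrite("pics/s6.png",o[:,:,::-1])
E
```

```text
(no output)
```

View pics/s6.png

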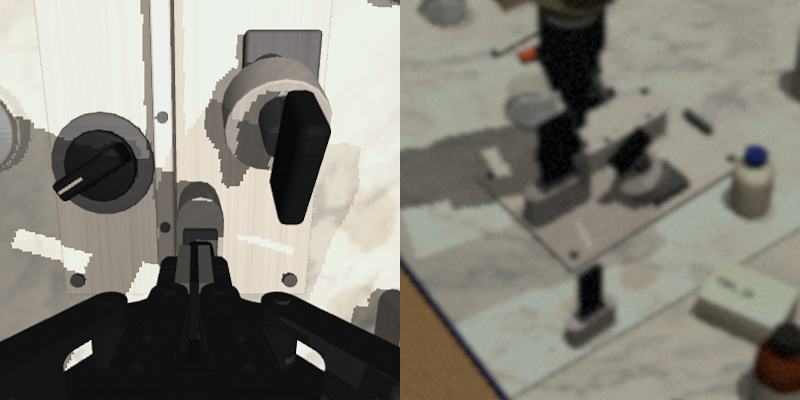

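```bash
python3 - <<'E'
from h import *
s=sense(); T=wristT(s); c=eyes.calibration("wrist"); Rm=rot(s).as_matrix()
for u,z in (([320,182],60),([320,228],60),([320,228],160),([320,242],160),([320,228],135)):
    p=back([u],z,c,T)[0]; print(u,z,p.round(1),(Rm.T@(p-s["eef_pos"])).round(1))
print(proj(s["eef_pos"]+Rm@np.array([[0,0,11],[22,0,-25],[-22,0,-25],[48,0,75]]).T.T if 0 else s["eef_pos"]+np.array([[0,0,11],[22,0,-25],[-22,0,-25],[48,0,75]])@Rm.T,c,T).round(0))
E
```

```text
[320, 182] 60 [500.4   3.8  60. ] [24.8  2.9 75.5]
[320, 228] 60 [470.7   1.7  60. ] [-5.   3.1 75.5]
[320, 228] 160 [505.9   6.1 160. ] [ 30.4   1.1 -24.5]
[320, 242] 160 [500.9   5.8 160. ] [ 25.4   1.1 -24.5]
[320, 228] 135 [497.1   5.  135. ] [21.5  1.6  0.5]
[[316. 265.]
 [317. 252.]
 [316. 363.]
 [315. 144.]]
```

```bash
python3 - <<'E'
from h import *
c=eyes.calibration("scene"); g=np.load("g.npy")
for X in (-92,-80,-60):
    P=guideP(g,[[X-48,1,35],[X+48,1,35],[X,1,60],[X,1,160]]); uv=proj(P,c)
    print(X,"full",uv.round(0).tolist(),"s6 crop",(((uv-[230,110])*2.5)+[400,-50]).round(0).tolist())
im=eyes.capture("scene")[150:230,250:340]; o=cv2.resize(im,(720,590),interpolation=2); cv2.imwrite("pics/s7.png",cv2.convertScaleAbs(o[:,:,::-1],alpha=1.8,beta=15))
E
```

```text
-92 full [[281.0, 213.0], [305.0, 199.0], [293.0, 200.0], [292.0, 176.0]] s6 crop [[526.0, 208.0], [588.0, 172.0], [557.0, 176.0], [554.0, 115.0]]
-80 full [[284.0, 211.0], [308.0, 197.0], [296.0, 199.0], [295.0, 174.0]] s6 crop [[534.0, 203.0], [596.0, 168.0], [565.0, 171.0], [562.0, 111.0]]
-60 full [[289.0, 208.0], [313.0, 194.0], [301.0, 196.0], [300.0, 171.0]] s6 crop [[547.0, 196.0], [608.0, 161.0], [578.0, 164.0], [576.0, 104.0]]
```

View pics/s7.png

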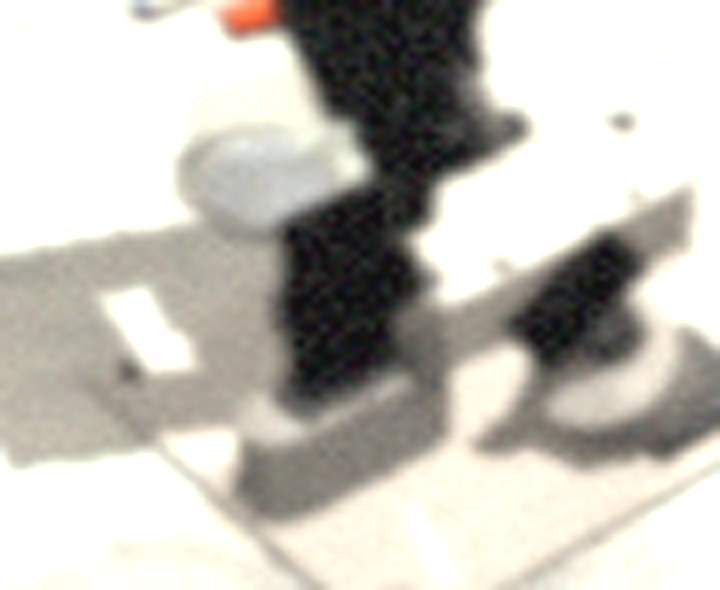

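The scene crop shows the gauge upright on the track, still near guide x ≈ -90 (foot from (245,460) to (445,400)). Floor friction held it back while it pivoted in the grip, so the fingers now sit in front of the handle. I'll move back, re-grip, and slide with almost no down-force.

```bash
python3 -m jog '[[0,0,-0.003,0,0,0,0.04],[0,0,0,0,0,0,0.04],[0,0,0,0,0,0,0.04],[0,0,0,0,0,0,0.04]]'
python3 -m jog '[[-0.012,0.001,0,0,0,0,0.04],[-0.01,0,0,0,0,0,0.04],[-0.01,0,0.002,0,0,0,0.04],[0,0,0.002,0,0,0,0.04],[0,0,0,0,0,0,0.04]]'
python3 -c "
from rig import sense; s=sense(); print(s['force'],s['eef_pos'])"
python3 -m jog '[[0,0,0,0,0,0,0],[0,0,0,0,0,0,0],[0,0,0,0,0,0,0],[0,0,0,0,0,0,0],[0,0,0,0,0,0,0]]' 50
python3 - <<'E'
from h import *
s=sense(); print(s['force'],s['wrist_torque'],s['grip_width']*85.4)
T=wristT(s); im=eyes.capture("wrist"); cv2.imwrite("pics/w8.png",im[:,:,::-1]); np.savez("w8.npz",T=T)
print(im[130:260:6,320].tolist())
E
```

```text
time_s: 13.85
eef_pos: [475.4, 5.2, 138.5]
ee_rot: [0.001, 0.999, 0.033, -0.0]
force: [-0.0, -0.7, -0.3]
grip_width: 0.467
grip_force: 0.0
time_s: 14.35
eef_pos: [443.6, 2.0, 134.4]
ee_rot: [0.001, 0.999, 0.033, -0.0]
force: [0.9, -0.2, 0.2]
grip_width: 0.467
grip_force: 0.0
[ 0.88387608 -0.18576069  0.22721187] [443.60455806   2.03475157 134.40236016]
time_s: 14.85
eef_pos: [443.9, 1.9, 134.6]
ee_rot: [0.001, 0.999, 0.033, 0.0]
force: [1.4, -2.0, -2.1]
grip_width: 0.181
grip_force: 49.9
[ 1.35916357 -1.96200348 -2.11935211] [-0.49440227 -0.2887669  -0.0319765 ] 15.473159882127028
[[229, 220, 205], [229, 220, 206], [71, 67, 63], [214, 203, 190], [221, 212, 199], [222, 212, 200], [219, 207, 196], [227, 228, 230], [159, 153, 151], [104, 100, 99], [93, 89, 88], [10, 11, 11], [10, 10, 10], [10, 10, 10], [10, 11, 11], [11, 11, 11], [9, 9, 10], [9, 8, 9], [8, 6, 8], [10, 11, 12], [8, 10, 9], [14, 14, 15]]
```

```bash
python3 -m jog '[[0.004,0,0,0,0,0,0],[0.004,0,0,0,0,0,0],[0.004,0,0,0,0,0,0],[0,0,0,0,0,0,0]]'
python3 -m jog '[[0.004,0,0,0,0,0,0],[0.004,0,0,0,0,0,0],[0.004,0,0,0,0,0,0],[0,0,0,0,0,0,0]]'
python3 - <<'E'
from h import *
s=sense(); print(s['force'],s['wrist_torque'])
T=wristT(s); im=eyes.capture("wrist"); cv2.imwrite("pics/w9.png",im[:,:,::-1]); np.savez("w9.npz",T=T)
c=eyes.calibration("wrist"); Rm=rot(s).as_matrix()
for n in ("w8","w9"):
    a=cv2.imread(f"pics/{n}.png",0)[140:205,318:323].mean(1).round(0); print(n,list(zip(range(140,205,2),a[::2])))
E
```

```text
time_s: 15.3
eef_pos: [455.8, 2.4, 136.5]
ee_rot: [0.001, 0.999, 0.033, -0.0]
force: [-9.7, -2.9, 25.4]
grip_width: 0.176
grip_force: 54.5
time_s: 15.7
eef_pos: [468.7, 3.1, 137.4]
ee_rot: [0.002, 0.999, 0.033, 0.001]
force: [-8.9, -2.3, 30.0]
grip_width: 0.184
grip_force: 55.4
[-8.88808235 -2.29064307 30.00863462] [-0.60524536  1.508585   -0.05660073]
w8 [(140, np.float64(79.0)), (142, np.float64(68.0)), (144, np.float64(65.0)), (146, np.float64(112.0)), (148, np.float64(203.0)), (150, np.float64(211.0)), (152, np.float64(213.0)), (154, np.float64(213.0)), (156, np.float64(215.0)), (158, np.float64(215.0)), (160, np.float64(213.0)), (162, np.float64(211.0)), (164, np.float64(211.0)), (166, np.float64(208.0)), (168, np.float64(204.0)), (170, np.float64(205.0)), (172, np.float64(231.0)), (174, np.float64(223.0)), (176, np.float64(223.0)), (178, np.float64(154.0)), (180, np.float64(45.0)), (182, np.float64(85.0)), (184, np.float64(100.0)), (186, np.float64(100.0)), (188, np.float64(100.0)), (190, np.float64(92.0)), (192, np.float64(7.0)), (194, np.float64(10.0)), (196, np.float64(9.0))
[... 258 characters left out ...]
 (152, np.float64(220.0)), (154, np.float64(220.0)), (156, np.float64(220.0)), (158, np.float64(220.0)), (160, np.float64(220.0)), (162, np.float64(220.0)), (164, np.float64(220.0)), (166, np.float64(220.0)), (168, np.float64(221.0)), (170, np.float64(198.0)), (172, np.float64(132.0)), (174, np.float64(172.0)), (176, np.float64(207.0)), (178, np.float64(209.0)), (180, np.float64(211.0)), (182, np.float64(213.0)), (184, np.float64(215.0)), (186, np.float64(214.0)), (188, np.float64(215.0)), (190, np.float64(215.0)), (192, np.float64(214.0)), (194, np.float64(212.0)), (196, np.float64(215.0)), (198, np.float64(220.0)), (200, np.float64(91.0)), (202, np.float64(101.0)), (204, np.float64(68.0))]
```

```bash
python3 -m jog '[[-0.005,0,-0.001,0,0,0,0],[-0.007,0,-0.001,0,0,0,0],[-0.006,0,0,0,0,0,0],[0,0,0,0,0,0,0]]'
python3 -c "
from rig import sense; s=sense(); print(s['force'],s['wrist_torque'],s['eef_pos'])"
python3 -m jog '[[0,0,0,0,0,0,0.03],[0,0,0,0,0,0,0.035],[0,0,0,0,0,0,0.035]]' 25
python3 - <<'E'
from h import *
c=eyes.calibration("wrist")
def foot(n,rows,T):
    R0=T@np.linalg.inv(c["mount"])
    for r in rows:
        p=back([[320,r]],60,c,T)[0]; print(n,r,p.round(1),(R0[:3,:3].T@(p-R0[:3,3])).round(1))
foot("w8",[147],np.load("w8.npz")["T"]); foot("w9",[172],np.load("w9.npz")["T"])
s=sense(); T=wristT(s); im=eyes.capture("wrist"); a=im[120:210,318:323].mean((1,2)).round(0); print(list(zip(range(120,210,3),a[::3].astype(int)))); print(s["eef_pos"],s["force"])
foot("now",[140,150,160,170],T); np.savez("w10.npz",T=T); cv2.imwrite("pics/w10.png",im[:,:,::-1])
E
```

```text
time_s: 16.15
eef_pos: [449.4, 2.1, 136.8]
ee_rot: [0.001, 0.999, 0.033, 0.0]
force: [0.5, -4.0, 3.6]
grip_width: 0.183
grip_force: 51.6
[ 0.45395761 -4.04298536  3.63720063] [-1.00157886 -0.63939363 -0.00769569] [449.4059303    2.12713078 136.82369248]
time_s: 16.45
eef_pos: [449.1, 2.8, 136.0]
ee_rot: [0.0, 0.999, 0.033, -0.001]
force: [-0.8, -0.8, 0.2]
grip_width: 0.414
grip_force: 0.0
w8 147 [490.2   2.1  60. ] [46.2  2.8 74.6]
w9 172 [499.7   2.1  60. ] [30.6  2.9 77.5]
[(120, np.int64(217)), (123, np.int64(218)), (126, np.int64(218)), (129, np.int64(218)), (132, np.int64(218)), (135, np.int64(218)), (138, np.int64(218)), (141, np.int64(218)), (144, np.int64(218)), (147, np.int64(217)), (150, np.int64(217)), (153, np.int64(217)), (156, np.int64(217)), (159, np.int64(217)), (162, np.int64(190)), (165, np.int64(64)), (168, np.int64(66)), (171, np.int64(67)), (174, np.int64(68)), (177, np.int64(204)), (180, np.int64(201)), (183, np.int64(203)), (186, np.int64(204)), (189, np.int64(205)), (192, np.int64(201)), (195, np.int64(200)), (198, np.int64(215)), (201, np.int64(167)), (204, np.int64(89)), (207, np.int64(43))]
[449.10246786   2.81341842 136.04862705] [-0.78540407 -0.8105708   0.16224449]
now 140 [499.2   3.3  60. ] [50.2  2.8 75.9]
now 150 [493.3   2.9  60. ] [44.3  2.8 76. ]
now 160 [487.3   2.5  60. ] [38.2  2.8 76. ]
now 170 [481.2   2.1  60. ] [32.1  2.9 76. ]
```

```bash
python3 -m jog '[[0,0,-0.03,0,0,0,0.05],[0,0,-0.03,0,0,0,0.06],[0,0,0,0,0,0,0.07]]' 25
python3 - <<'E'
from h import *
g=np.load("g.npy"); plan([430,1,190],tool([0,0,-1],gdir(g,[0,1,0])),12)
E
```

```text
time_s: 16.8
eef_pos: [450.9, 2.4, 199.5]
ee_rot: [0.001, 0.999, 0.033, 0.003]
force: [0.0, -0.7, -0.9]
grip_width: 0.816
grip_force: 0.0
n 12 row [-0.0015, -0.0013, 0.0008, 0.0005, -0.0002, -0.1309] | t mm [-21.   -0.    9.4] rv [ 0.006 -0.002 -1.571]
```

```bash
python3 -m jog '[[-0.0015,-0.0013,0.0008,0,0,-0.131,0.075],[-0.0015,-0.0013,0.0008,0,0,-0.131,0.075],[-0.0015,-0.0013,0.0008,0,0,-0.131,0.075],[-0.0015,-0.0013,0.0008,0,0,-0.131,0.075],[-0.0015,-0.0013,0.0008,0,0,-0.131,0.075]]'
python3 -m jog '[[-0.0015,-0.0013,0.0008,0,0,-0.131,0.075],[-0.0015,-0.0013,0.0008,0,0,-0.131,0.075],[-0.0015,-0.0013,0.0008,0,0,-0.131,0.075],[-0.0015,-0.0013,0.0008,0,0,-0.131,0.075],[-0.0015,-0.0013,0.0008,0,0,-0.131,0.075]]'
python3 -m jog '[[-0.0015,-0.0013,0.0008,0,0,-0.131,0.075],[-0.0015,-0.0013,0.0008,0,0,-0.131,0.075],[0,0,0,0,0,0,0.075]]'
python3 - <<'E'
from h import *
g=np.load("g.npy"); plan([430,1,190],tool([0,0,-1],gdir(g,[0,1,0])),1)
s=sense(); T=wristT(s); c=eyes.calibration("wrist"); im=eyes.capture("wrist"); cv2.imwrite("pics/w11.png",im[:,:,::-1]); np.savez("w11.npz",T=T)
gr=im.mean(2)
# handle top (z=160) predicted corners, and dark blob there
print(proj(np.array([[408,1,160],[452,1,160],[430,9,160],[430,-7,160],[382,1,60],[478,1,60.]]),c,T).round(0))
m=(gr<22).astype(np.uint8); n,l,st,ce=cv2.connectedComponentsWithStats(m[:330])
print([(st[i].tolist(),ce[i].round(0).tolist()) for i in range(1,n) if st[i,4]>150])
E
```

```text
time_s: 17.3
eef_pos: [440.1, 6.4, 191.7]
ee_rot: [-0.0, 0.935, 0.355, -0.001]
force: [0.1, 1.3, 0.3]
grip_width: 0.879
grip_force: 0.0
time_s: 17.8
eef_pos: [430.7, 3.8, 187.7]
ee_rot: [-0.0, 0.771, 0.637, -0.001]
force: [-1.0, -0.3, 0.4]
grip_width: 0.876
grip_force: 0.0
time_s: 18.1
eef_pos: [427.7, 1.1, 186.1]
ee_rot: [-0.0, 0.682, 0.731, -0.001]
force: [0.5, -0.6, -0.0]
grip_width: 0.88
grip_force: 0.0
n 1 row [-0.0002, 0.0022, -0.0039, -0.0019, 0.0005, 0.0015] | t mm [-0.2  2.2 -3.9] rv [-0.002  0.     0.001]
[[272. 250.]
 [361. 255.]
 [318. 237.]
 [316. 267.]
 [254. 196.]
 [378. 204.]]
[([374, 76, 50, 63, 894], [398.0, 111.0]), ([276, 195, 86, 72, 4961], [318.0, 231.0]), ([52, 255, 174, 75, 4710], [165.0, 308.0]), ([396, 255, 181, 75, 5830], [462.0, 302.0])]
```

```bash
python3 -m jog '[[0,0.003,0.02,-0.002,0,0.001,0.075],[0,0,0.025,0,0,0,0.075],[0,0,0.014,0,0,0,0.075],[0,0,0,0,0,0,0.075]]'
python3 -m jog '[[0,0,0,0,0,0,0.03],[0,0,0,0,0,0,0.03],[0,0,0,0,0,0,0.03],[0,0,0,0,0,0,0.03],[0,0,0,0,0,0,0.03]]' 30
python3 -c "
from rig import sense; s=sense(); print(s['force'],s['wrist_torque'],s['eef_pos'],s['grip_width']*85.4)"
```

```text
time_s: 18.55
eef_pos: [430.3, 1.5, 126.3]
ee_rot: [-0.001, 0.684, 0.729, -0.001]
force: [-0.2, -0.4, 1.0]
grip_width: 0.879
grip_force: 0.0
time_s: 19.05
eef_pos: [431.5, 1.0, 128.7]
ee_rot: [0.002, 0.683, 0.73, 0.0]
force: [-2.8, -0.9, 6.2]
grip_width: 0.51
grip_force: 33.9
[-2.79099843 -0.89201265  6.18585664] [-0.02351249  0.37352487  0.01819983] [431.53910432   0.99475237 128.67674193] 43.57508862560088
```

```bash
python3 -m jog '[[0,0,-0.0007,0,0,0,0.03],[0,0,0,0,0,0,0.03]]'
python3 -m jog '[[0,0.004,0,0,0,0,0.03],[0,0.004,0,0,0,0,0.03],[0,0.004,0,0,0,0,0.03],[0,0,0,0,0,0,0.03]]'
python3 -c "
from rig import sense; s=sense(); print(s['force'],s['wrist_torque'])"
```

```text
time_s: 19.25
eef_pos: [431.3, 1.1, 128.8]
ee_rot: [0.001, 0.683, 0.73, 0.0]
force: [-0.9, 0.2, 1.3]
grip_width: 0.512
grip_force: 33.6
time_s: 19.65
eef_pos: [443.4, 1.9, 128.8]
ee_rot: [0.001, 0.683, 0.73, 0.0]
force: [-1.8, -0.5, 4.3]
grip_width: 0.516
grip_force: 34.1
[-1.75266122 -0.49781788  4.32768061] [-0.0484156   0.27945385 -0.006061  ]
```

```bash
python3 -m jog '[[0,0.004,-0.0003,0,0,0,0.03],[0,0.004,0,0,0,0,0.03],[0,0.004,0,0,0,0,0.03],[0,0.004,0,0,0,0,0.03],[0,0,0,0,0,0,0.03]]'
python3 -m jog '[[0.001,0,0,0,0,0,0.03],[0,0,0,0,0,0,0.03]]'
python3 -m jog '[[0.001,0,0,0,0,0,0.03],[0,0,0,0,0,0,0.03]]'
```

```text
time_s: 20.15
eef_pos: [459.8, 3.0, 128.8]
ee_rot: [0.001, 0.683, 0.73, 0.0]
force: [1.1, -0.1, -2.0]
grip_width: 0.513
grip_force: 33.5
time_s: 20.35
eef_pos: [459.1, 4.0, 128.9]
ee_rot: [0.001, 0.683, 0.73, 0.0]
force: [0.6, -0.8, -3.5]
grip_width: 0.509
grip_force: 33.5
time_s: 20.55
eef_pos: [459.0, 4.8, 129.0]
ee_rot: [0.001, 0.683, 0.73, -0.0]
force: [-0.3, -3.1, -2.9]
grip_width: 0.51
grip_force: 33.3
```

```bash
python3 -m jog '[[0,0.004,0.0001,0,0,0,0.03],[0,0.004,0,0,0,0,0.03],[0,0.004,0,0,0,0,0.03],[0,0,0,0,0,0,0.03]]'
python3 -m jog '[[0,0.004,0,0,0,0,0.03],[0,0.004,0,0,0,0,0.03],[0,0.004,0,0,0,0,0.03],[0,0,0,0,0,0,0.03]]'
python3 -c "
from rig import sense; s=sense(); print(s['force'],s['wrist_torque'])"
```

```text
time_s: 20.95
eef_pos: [471.5, 5.5, 129.0]
ee_rot: [0.001, 0.683, 0.73, 0.0]
force: [0.4, -3.1, 0.5]
grip_width: 0.512
grip_force: 33.7
time_s: 21.35
eef_pos: [483.4, 6.4, 129.0]
ee_rot: [0.001, 0.683, 0.73, 0.0]
force: [0.1, -3.9, -0.4]
grip_width: 0.514
grip_force: 33.0
[ 0.10693546 -3.91563095 -0.39788135] [-0.88878069  0.17292628  0.09641816]
```

```bash
python3 -m jog '[[0,0.003,0,0,0,0,0.03],[0,0.003,0,0,0,0,0.03],[0,0,0,0,0,0,0.03]]'
python3 -m jog '[[0,0.003,0,0,0,0,0.03],[0,0.003,0,0,0,0,0.03],[0,0,0,0,0,0,0.03]]'
python3 -m jog '[[0,0.003,0,0,0,0,0.03],[0,0.003,0,0,0,0,0.03],[0,0,0,0,0,0,0.03]]'
```

```text
time_s: 21.65
eef_pos: [489.2, 6.8, 128.9]
ee_rot: [0.001, 0.683, 0.73, 0.0]
force: [-1.0, -4.5, -1.7]
grip_width: 0.51
grip_force: 33.0
time_s: 21.95
eef_pos: [495.1, 7.3, 129.0]
ee_rot: [0.001, 0.683, 0.73, 0.0]
force: [-0.7, -4.4, -0.6]
grip_width: 0.518
grip_force: 33.0
time_s: 22.25
eef_pos: [501.1, 7.7, 129.0]
ee_rot: [0.001, 0.683, 0.73, 0.0]
force: [-0.9, -4.8, -1.5]
grip_width: 0.507
grip_force: 33.1
```

```bash
python3 -m jog '[[-0.0003,0.004,0,0,0,0,0.03],[0,0.004,0,0,0,0,0.03],[0,0.004,0,0,0,0,0.03],[0,0,0,0,0,0,0.03]]'
python3 -m jog '[[0,0.004,0,0,0,0,0.03],[0,0.004,0,0,0,0,0.03],[0,0.004,0,0,0,0,0.03],[0,0,0,0,0,0,0.03]]'
python3 -m jog '[[0,0.004,0,0,0,0,0.03],[0,0.004,0,0,0,0,0.03],[0,0.004,0,0,0,0,0.03],[0,0,0,0,0,0,0.03]]'
```

```text
time_s: 22.65
eef_pos: [513.6, 8.3, 129.0]
ee_rot: [0.001, 0.683, 0.73, 0.001]
force: [1.0, -3.4, -2.7]
grip_width: 0.514
grip_force: 32.6
time_s: 23.05
eef_pos: [525.7, 9.1, 129.0]
ee_rot: [0.001, 0.683, 0.73, 0.001]
force: [1.8, -3.1, -3.2]
grip_width: 0.511
grip_force: 32.3
time_s: 23.45
eef_pos: [537.7, 9.9, 129.1]
ee_rot: [0.001, 0.683, 0.73, 0.001]
force: [1.9, -2.3, -3.5]
grip_width: 0.513
grip_force: 32.3
```

```bash
python3 -m jog '[[0,0.004,0.0002,0,0,0,0.03],[0,0.004,0,0,0,0,0.03],[0,0.004,0,0,0,0,0.03],[0,0.004,0,0,0,0,0.03],[0,0,0,0,0,0,0.03]]'
python3 -m jog '[[0.0002,0.004,0,0,0,0,0.03],[0,0.004,0,0,0,0,0.03],[0,0.004,0,0,0,0,0.03],[0,0.004,0,0,0,0,0.03],[0,0,0,0,0,0,0.03]]'
python3 -m jog '[[0,0.004,0,0,0,0,0.03],[0,0.004,0,0,0,0,0.03],[0,0.004,0,0,0,0,0.03],[0,0.004,0,0,0,0,0.03],[0,0,0,0,0,0,0.03]]'
```

```text
time_s: 23.95
eef_pos: [553.7, 10.9, 128.9]
ee_rot: [0.002, 0.683, 0.73, 0.001]
force: [1.0, -2.1, -1.4]
grip_width: 0.515
grip_force: 32.6
time_s: 24.45
eef_pos: [569.7, 12.1, 128.9]
ee_rot: [0.002, 0.683, 0.73, 0.001]
force: [0.3, -4.4, -0.8]
grip_width: 0.512
grip_force: 32.8
time_s: 24.95
eef_pos: [585.6, 13.2, 128.9]
ee_rot: [0.002, 0.683, 0.73, 0.001]
force: [1.4, -3.5, -1.4]
grip_width: 0.512
grip_force: 32.8
```

```bash
python3 -m jog '[[0,0.004,0,0,0,0,0.03],[0,0.004,0,0,0,0,0.03],[0,0.004,0,0,0,0,0.03],[0,0.004,0,0,0,0,0.03],[0,0,0,0,0,0,0.03]]'
python3 -m jog '[[0,0.004,0,0,0,0,0.03],[0,0.004,0,0,0,0,0.03],[0,0.004,0,0,0,0,0.03],[0,0,0,0,0,0,0.03]]'
python3 -m jog '[[0,0.002,0,0,0,0,0.03],[0,0.002,0,0,0,0,0.03],[0,0,0,0,0,0,0.03]]'
```

```text
time_s: 25.45
eef_pos: [601.5, 14.3, 128.9]
ee_rot: [0.002, 0.683, 0.73, 0.001]
force: [1.3, -3.9, -1.6]
grip_width: 0.513
grip_force: 32.8
time_s: 25.85
eef_pos: [613.5, 15.1, 129.0]
ee_rot: [0.001, 0.683, 0.73, 0.001]
force: [0.3, -3.2, -1.3]
grip_width: 0.513
grip_force: 32.7
time_s: 26.15
eef_pos: [617.0, 15.3, 129.0]
ee_rot: [0.001, 0.683, 0.73, 0.0]
force: [-0.6, -3.3, -1.9]
grip_width: 0.514
grip_force: 32.9
```

```bash
python3 -m jog '[[0,0.002,0,0,0,0,0.03],[0,0.001,0,0,0,0,0.03],[0,0,0,0,0,0,0.03]]'
python3 -c "
from rig import sense; s=sense(); print(s['force'],s['wrist_torque'])"
```

```text
time_s: 26.45
eef_pos: [619.9, 15.6, 128.9]
ee_rot: [0.001, 0.683, 0.73, 0.0]
force: [-1.4, -2.4, -2.2]
grip_width: 0.514
grip_force: 32.9
[-1.38516571 -2.35274243 -2.21060173] [-0.79232657  0.28660558  0.09759983]
```

```bash
python3 -m jog '[[0,0.002,0,0,0,0,0.03],[0,0,0,0,0,0,0.03]]'
python3 -m jog '[[0,0.001,0,0,0,0,0.03],[0,0.001,0,0,0,0,0.03],[0,0,0,0,0,0,0.03]]'
python3 -m jog '[[0,0.001,0,0,0,0,0.03],[0,0.001,0,0,0,0,0.03],[0,0,0,0,0,0,0.03]]'
python3 -c "
from rig import sense; s=sense(); print(s['force'],s['wrist_torque'])"
```

```text
time_s: 26.65
eef_pos: [622.0, 15.7, 129.0]
ee_rot: [0.001, 0.683, 0.73, 0.0]
force: [-0.5, -2.9, -2.3]
grip_width: 0.511
grip_force: 32.8
time_s: 26.95
eef_pos: [623.9, 15.9, 129.0]
ee_rot: [0.001, 0.683, 0.73, 0.0]
force: [-0.3, -3.0, -3.7]
grip_width: 0.513
grip_force: 32.8
time_s: 27.25
eef_pos: [625.9, 16.0, 129.0]
ee_rot: [0.001, 0.683, 0.73, 0.0]
force: [-0.8, -2.7, -2.6]
grip_width: 0.506
grip_force: 32.8
[-0.82478275 -2.662766   -2.591458  ] [-0.75613452  0.20546182  0.09632036]
```

```bash
python3 -m jog '[[0,0.001,0,0,0,0,0.03],[0,0.001,0,0,0,0,0.03],[0,0,0,0,0,0,0.03]]'
python3 -m jog '[[0,0.001,0,0,0,0,0.03],[0,0,0,0,0,0,0.03]]'
python3 -c "
from rig import sense; s=sense(); print(s['force'],s['wrist_torque'],s['joints'].round(2))"
```

```text
time_s: 27.55
eef_pos: [626.8, 16.0, 129.1]
ee_rot: [-0.0, 0.683, 0.73, -0.001]
force: [-7.0, -3.1, 2.4]
grip_width: 0.51
grip_force: 34.9
time_s: 27.75
eef_pos: [627.2, 16.1, 129.2]
ee_rot: [-0.001, 0.683, 0.73, -0.002]
force: [-10.1, -3.9, 5.2]
grip_width: 0.514
grip_force: 36.2
[-10.09542321  -3.92218242   5.15765483] [-0.96982375  2.57003551  0.09715277] [-0.16  0.64  1.31 -0.    1.2  -0.23]
```

```bash
python3 -m jog '[[-0.0004,-0.0015,0,0,0,0,0.03],[0,-0.001,0.0001,0,0,0,0.03],[0,0,0,0,0,0,0.03]]'
python3 -m jog '[[0,0,0,0,0,0,0.055],[0,0,0,0,0,0,0.065],[0,0,0,0,0,0,0.075],[0,0,0,0,0,0,0.075]]'
python3 -m jog '[[0,0,-0.015,0,0,0,0.075],[0,0,-0.04,0,0,0,0.075],[0,0,-0.03,0,0,0,0.075],[0,0,0,0,0,0,0.075]]'
python3 - <<'E'
from h import *
g=np.array([539.3,6.0,.067]); np.save("g.npy",g)
s=sense(); print(s["force"]); T=wristT(s); c=eyes.calibration("wrist"); im=eyes.capture("wrist"); cv2.imwrite("pics/w12.png",im[:,:,::-1])
P=guideP(g,[[87-22,1,160],[87+22,1,160],[87,9,160],[87,-7,160]]); print(proj(P,c,T).round(0).tolist())
m=(im.mean(2)<22).astype(np.uint8); n,l,st,ce=cv2.connectedComponentsWithStats(m[:330])
print([(st[i].tolist(),ce[i].round(0).tolist()) for i in range(1,n) if st[i,4]>150])
E
```

```text
time_s: 28.05
eef_pos: [626.2, 15.8, 129.0]
ee_rot: [0.001, 0.683, 0.73, 0.0]
force: [-3.1, -1.5, -1.3]
grip_width: 0.514
grip_force: 33.3
time_s: 28.45
eef_pos: [626.5, 15.7, 129.1]
ee_rot: [0.001, 0.683, 0.73, 0.001]
force: [0.4, 0.2, 0.3]
grip_width: 0.881
grip_force: 0.0
time_s: 28.85
eef_pos: [627.7, 15.6, 218.8]
ee_rot: [0.005, 0.683, 0.73, 0.003]
force: [-0.2, 0.1, -0.5]
grip_width: 0.882
grip_force: 0.0
[-0.15752244  0.09824832 -0.46617957]
[[271.0, 234.0], [346.0, 234.0], [308.0, 221.0], [308.0, 246.0]]
[([143, 79, 61, 58, 1470], [176.0, 102.0]), ([272, 186, 73, 57, 2435], [308.0, 208.0]), ([51, 243, 175, 87, 6352], [166.0, 295.0]), ([403, 255, 174, 75, 4639], [461.0, 308.0]), ([627, 275, 13, 29, 160], [633.0, 289.0])]
```

```bash
python3 - <<'E'
from h import *
g=np.load("g.npy"); p=guideP(g,[[-35,70,190]])[0]; print(p); plan(p,tool([0,0,-1],gdir(g,[np.cos(2.0),np.sin(2.0),0])))
E
```

```text
[499.69203623  73.49969782 190.        ]
n 4 row [0.0214, -0.0279, 0.0064, 0.0014, 0.0008, -0.1074] | t mm [  66.2 -123.2   25.1] rv [ 0.006  0.003 -0.43 ]
```

```bash
python3 -m jog '[[0.0214,-0.028,0.003,0.001,0.001,-0.107,0.05],[0.0214,-0.028,0.006,0.001,0.001,-0.107,0.04],[0.0214,-0.028,0.008,0.001,0.001,-0.107,0.04],[0.0214,-0.028,0.008,0.001,0.001,-0.107,0.04],[0,0,0,0,0,0,0.04]]'
python3 - <<'E'
from h import *
g=np.load("g.npy"); p=guideP(g,[[-35,70,190]])[0]; plan(p,tool([0,0,-1],gdir(g,[np.cos(2.0),np.sin(2.0),0])),1)
s=sense(); T=wristT(s); c=eyes.calibration("wrist"); im=eyes.capture("wrist"); cv2.imwrite("pics/w13.png",im[:,:,::-1]); R0=rot(s).as_matrix()
print("knob axis px",proj(guideP(g,[[-35,70,54],[-35,70,24]]),c,T).round(0).tolist())
m=(im.mean(2)<35).astype(np.uint8); n,l,st,ce=cv2.connectedComponentsWithStats(m[:330])
for i in range(1,n):
    if st[i,4]>300:
        pts=np.argwhere(l==i)[:,::-1].astype(np.float32); r=cv2.minAreaRect(pts); b=back(cv2.boxPoints(r),54,c,T); q=(b-s["eef_pos"])@R0
        print(st[i].tolist(),ce[i].round(0),r,q[:,:2].round(1).tolist())
print(im[90:250:8,250:380:8].mean(2).round(0).astype(int))
E
```

```text
time_s: 29.4
eef_pos: [494.4, 74.9, 186.7]
ee_rot: [-0.005, 0.511, 0.86, -0.001]
force: [-0.2, -0.0, 0.5]
grip_width: 0.472
grip_force: 0.0
n 1 row [-0.0037, 0.004, -0.0033, -0.0069, -0.0065, 0.0027] | t mm [-3.7  4.  -3.3] rv [-0.007 -0.007  0.003]
knob axis px [[318.0, 203.0], [318.0, 194.0]]
[0, 0, 76, 57, 1782] [27. 23.] ((37.5, 28.0), (56.0, 75.0), 90.0) [[139.7, -215.2], [139.7, -163.3], [103.9, -169.8], [103.9, -223.8]]
[0, 93, 45, 55, 1334] [ 19. 122.] ((22.0, 120.0), (54.0, 44.0), 90.0) [[78.6, -229.8], [78.6, -197.2], [39.2, -205.3], [39.2, -239.2]]
[292, 163, 56, 67, 1146] [323. 193.] ((324.20001220703125, 192.9000244140625), (65.29318237304688, 49.64070510864258), 63.43495178222656) [[18.1, -19.3], [35.3, 14.9], [-11.1, 38.9], [-30.0, 3.5]]
[100, 247, 170, 83, 5802] [206. 306.] ((184.49998474121094, 288.0), (168.99996948242188, 81.99998474121094), -0.0) [[-120.7, -188.1], [-42.7, -175.5], [-42.2, -35.7], [-119.8, -38.2]]
[358, 247, 169, 83, 5799] [422. 306.] ((430.6593017578125, 316.7028503417969), (184.10104370117188, 72.80927276611328), 24.102235794067383) [[-102.9, 16.
[... 773 characters left out ...]
189 188  84  88 103  55   8   6  48  35 100  87 207 208 197]
 [182 190 191 193  92  96  45  48  69  35  48  44 105  97 208 210 207]
 [189 186 183 190  91  63  46  45  33  33   7  45  31  94 211 209 208]
 [189 184 209 183  95  47  45  45  39  33   6  36  33  99 209 209 208]
 [ 86 124 162 208 108  95  44  44  39  33  10  36  67  82 207 206 208]
 [ 59  88 121  88 171  91  35  43  31  33  11  35  84 116 182 207 206]
 [ 60  61  60  74  88  34  89  85  23  33  62  82  74 190 186 185 191]
 [144  60  60  60  61  61  90  32  31  32  44 186 181 181 188 190 208]
 [201  77 185  59  59  60  61  59  89  86  88 195 184 187 184 182 208]
 [209 168 192 194 199  96  61  61  62  60  81  86  86  81 186 199 208]]
```

```bash
python3 - <<'E'
from h import *
im=cv2.imread("pics/w13.png").mean(2)
for r in range(158,236,5): print(r," ".join("%3d"%v for v in im[r,286:354:3]))
s=sense(); T=wristT(s); c=eyes.calibration("wrist")
m=np.zeros_like(im,np.uint8); m[158:236,286:354]=(im[158:236,286:354]<18); n,l,st,ce=cv2.connectedComponentsWithStats(m); i=1+st[1:,4].argmax()
print(st[i],cv2.fitLine(np.argwhere(l==i)[:,::-1].astype(np.float32),cv2.DIST_L2,0,.01,.01).ravel())
E
```

```text
158 208 214  75 101 110 108 108  90 109  51  52  54  54  53  83  92  51  52  55  52  89 123 118
163 181  98 106 106 108 108 110 107  76  34  23  25  34  35  54 100 101 105  89 102  63  76 171
168  91  97 105 110 108  75  20  52   7   6   5   8   7  21  47  39  16  50  96 102  98 101  99
173  93  90  95  96  21  53  53  24  23  24  17  34  24  16  17  47  47  45  13  69 103 100 100
178  90  94  75  32  45  44  43  29  38  38 224  41  34  16  36  46  46  45  44  23 105 101  97
183  92  93  27  46  45  44  44  42  26  39 195  30  38  10  16  39  45  45  44  43  18 100  98
188  94  97  45  45  45  46  44  46  21  38 189  84  34  13  11  35  38  38  38  42  32  94  96
193  92  74  45  45  45  45  43  44  15  38  83 144  33  17  10  36  37  37  35  35  33  93  96
198  94  97  42  45  44  43  43  43  23  36  35  31  33  20   9   6  38  37  35  35  19  83  83
203  94  92  54  46  43  45  43  43  31  30  38  38  32  21   7   6  38  36  35  35  75  84  84
208  92  89  91  42  43  42  42  41  43  22  39  37  32  26   8   7  36  35  33  78  84  84  81
213  82  90  91  92  94  32  41  42  42  15  39  38  33  28  12  26  36  37  84  83  84  81 114
218  86  58  58  94  88  89  90  76  29  17  38  37  32  28  16  75  84  83  83  83  74 186 190
223  81  88  89  78  31  30  83  88  89  57  35  37  33  27  17  77  82  81  73 180 181 183 186
228  61  60  58  65  83  89  86  64  28  64  26  34  28  20  43 125 181 184 186 186 185 183 181
233  60  60  62  62  61  61  57  66  86  88  86  85  86  86  87  84 139 192 187 185 182 183 187
[308 164  25  65 390] [2.6475850e-01 9.6431476e-01 3.2367691e+02 1.8596666e+02]
```

```bash
python3 -m jog '[[-0.0037,0.004,0.01,-0.007,-0.007,-0.1,0.036],[0,0,0.04,0,0,0,0.036],[0,0,0.04,0,0,0,0.036],[0,0,0.03,0,0,0,0.036],[0,0,0,0,0,0,0.036]]'
python3 - <<'E'
from h import *
g=np.load("g.npy"); p=guideP(g,[[-35,70,42]])[0]; plan(p,tool([0,0,-1],gdir(g,[np.cos(2.1),np.sin(2.1),0])),1)
E
```

```text
time_s: 29.95
eef_pos: [503.2, 71.8, 65.3]
ee_rot: [-0.0, 0.47, 0.883, -0.0]
force: [0.0, -0.1, 0.4]
grip_width: 0.421
grip_force: 0.0
n 1 row [0.0034, -0.002, 0.0233, -0.0004, -0.0001, -0.0032] | t mm [ 3.4 -2.  23.3] rv [-0.    -0.    -0.003]
```

```bash
python3 -m jog '[[0.003,-0.002,0.008,0,0,0,0.036],[0,0,0.008,0,0,0,0.036],[0,0,0.006,0,0,0,0.036],[0,0,0,0,0,0,0.036]]'
python3 -m jog '[[0,0,0,0,0,0,0],[0,0,0,0,0,0,0],[0,0,0,0,0,0,0],[0,0,0,0,0,0,0]]' 40
python3 -c "
from rig import sense; s=sense(); print(s['force'],s['wrist_torque'],s['grip_width']*85.4)"
```

```text
time_s: 30.35
eef_pos: [501.5, 73.4, 46.7]
ee_rot: [0.003, 0.469, 0.883, 0.001]
force: [-0.1, -0.3, -0.4]
grip_width: 0.424
grip_force: 0.0
time_s: 30.75
eef_pos: [500.0, 72.4, 47.5]
ee_rot: [0.002, 0.469, 0.883, -0.001]
force: [-11.7, -8.4, 11.7]
grip_width: 0.157
grip_force: 39.9
[-11.66626899  -8.37764883  11.73732901] [-1.39505799  1.98508111  0.09526592] 13.397542877612553
```

```bash
python3 -m jog '[[0,-0.0015,-0.001,0,0,0.08,0],[0,0,0,0,0,0.1,0],[0,0,0,0,0,0.1,0],[0,0,0,0,0,0.1,0],[0,0,0,0,0,0,0]]'
python3 -c "
from rig import sense; s=sense(); print(s['force'],s['wrist_torque'],s['grip_width']*85.4)"
python3 -m jog '[[0,0,0,0,0,0.1,0],[0,0,0,0,0,0.1,0],[0,0,0,0,0,0.1,0],[0,0,0,0,0,0,0]]'
python3 -c "
from rig import sense; s=sense(); print(s['force'],s['wrist_torque'],s['joints'].round(2))"
```

```text
time_s: 31.25
eef_pos: [499.1, 72.0, 47.7]
ee_rot: [0.002, 0.628, 0.778, 0.0]
force: [-4.3, -4.4, -2.0]
grip_width: 0.155
grip_force: 40.9
[-4.34856076 -4.43751357 -1.99210071] [-0.83995326  0.6829533  -0.00887992] 13.26554261222517
time_s: 31.65
eef_pos: [498.6, 71.9, 47.6]
ee_rot: [0.001, 0.737, 0.675, 0.0]
force: [-7.0, -5.6, 0.5]
grip_width: 0.154
grip_force: 41.3
[-6.99442418 -5.62201458  0.48078916] [-1.05186999  1.1438026  -0.03315869] [-0.09  0.52  1.77 -0.    0.85  0.  ]
```

```bash
for i in 1; do :; done
python3 -m jog '[[0,0,0,0,0,0.07,0],[0,0,0,0,0,0.07,0],[0,0,0,0,0,0,0]]'; python3 -c "
from rig import sense; s=sense(); print(s['wrist_torque'])"
python3 -m jog '[[0,0,0,0,0,0.07,0],[0,0,0,0,0,0.07,0],[0,0,0,0,0,0,0]]'; python3 -c "
from rig import sense; s=sense(); print(s['wrist_torque'])"
```

```text
time_s: 31.95
eef_pos: [498.3, 72.0, 47.6]
ee_rot: [0.001, 0.783, 0.623, 0.0]
force: [-8.9, -5.6, 1.8]
grip_width: 0.153
grip_force: 41.5
[-1.07511318  1.43564335 -0.02403469]
time_s: 32.25
eef_pos: [498.3, 72.0, 47.7]
ee_rot: [0.002, 0.823, 0.568, -0.0]
force: [-9.9, -5.0, 3.3]
grip_width: 0.151
grip_force: 73.3
[-0.96032559  1.46161234  2.00843696]
```

```bash
python3 -m jog '[[0,0,0,0,0,0,0.03],[0,0,0,0,0,0,0.036],[0,0,0,0,0,0,0.036]]'
python3 -m jog '[[0,0,-0.02,0,0,0,0.036],[0,0,-0.04,0,0,0,0.036],[0,0,-0.045,0,0,0,0.036],[0,0,-0.045,0,0,0,0.036],[0,0,0,0,0,0,0.036]]'
python3 - <<'E'
from h import *
s=sense(); T=wristT(s); c=eyes.calibration("wrist"); g=np.load("g.npy"); im=eyes.capture("wrist"); cv2.imwrite("pics/w14.png",im[:,:,::-1]); print(s["force"],s["eef_pos"])
gr=im.mean(2)
# knob bar top: axis px and dark-side line -> bar angle
print(proj(guideP(g,[[-35,70,54]]),c,T).round(0))
m=((gr<41)*255).astype(np.uint8)[100:260,240:400]; n,l,st,ce=cv2.connectedComponentsWithStats(cv2.morphologyEx(m,cv2.MORPH_OPEN,np.ones((5,5))))
for i in range(1,n):
    if st[i,4]>200:
        r=cv2.minAreaRect(np.argwhere(l==i)[:,::-1].astype(np.float32)); b=back(cv2.boxPoints(r)+[240,100],54,c,T); e=[b[1]-b[0],b[2]-b[1]]; e=max(e,key=np.linalg.norm); print(st[i],r,"bar rel guide",(np.arctan2(e[1],e[0])-g[2])%np.pi, "expected home",(np.pi-1.9))
# top camera: gauge handle dark blob vs prediction, roller bar
c=eyes.calibration("top"); im=eyes.capture("top"); cv2.imwrite("pics/top2.png",im[:,:,::-1]); gr=im.mean(2)
print("gauge hand pred",proj(guideP(g,[[87,1,160],[87,1,67]]),c).round(0).tolist(),"roller",proj(guideP(g,[[-20,-47,97]]),c).round(0))
n,l,st,ce=cv2.connectedComponentsWithStats((gr[145:270,245:330]<32).astype(np.uint8))
print([(st[i].tolist(),(ce[i]+[245,145]).round(0).tolist()) for i in range(1,n) if st[i,4]>20])
E
```

```text
time_s: 32.55
eef_pos: [500.6, 72.5, 48.2]
ee_rot: [0.003, 0.824, 0.567, 0.003]
force: [-0.2, -0.1, 0.1]
grip_width: 0.419
grip_force: 0.0
time_s: 33.05
eef_pos: [501.6, 72.5, 203.8]
ee_rot: [0.006, 0.824, 0.567, 0.007]
force: [1.2, 0.8, -0.9]
grip_width: 0.422
grip_force: 0.0
[ 1.1594829   0.80307314 -0.88910775] [501.60793578  72.54841368 203.75078954]
[[308. 194.]]
gauge hand pred [[283.0, 156.0], [286.0, 165.0]] roller [[308. 206.]]
[([19, 73, 7, 8, 27], [267.0, 221.0])]
```

```bash
python3 -c "
from rig import finish_job; print(finish_job())"
```

```text
the job is handed in; nothing more can be done
None
```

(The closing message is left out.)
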